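# Set up the carving bench: pattern on its rest, carving board held at the index

## Task

Take the carved pattern panel out of the slotted rack and stand it on the pattern rest, its foot on the ledge about in the middle and its back flat against the leaning backboard, carved side outwards, and let go of it. Then raise the hinged carving board by its free end until its pointer is in line with the index clamp on the quadrant, and finish while still holding it steady there, with nothing else propping it, so that I can tighten the wing nut. Do not move the index clamp or disturb the other things on the bench.

Things in the scene. Friction and masses are not known exactly. Their poses are not given: they have to be found in the camera images.
- pattern: Carved pattern panel of pale wood, 14 thick (x) by 120 wide (y) by 150 high (z), 0.11 to 0.22 kg. Origin: centre of its underside; z up along the panel, +x is the carved side; the top 36 mm is a plain border, full 14 thick. At the start it stands upright in the middle slot of the rack, its foot 12 mm above the bench.
- pattern_top (a point): Middle of the panel's top edge, 150 mm above its underside.
- carved_face (a point): Middle of the panel's carved face (half way up, 7 mm in front of its middle plane).
- rack: Slotted wooden rack fixed to the bench, 150 (x) by 140 (y) by 40 high, three slots along y at x = -50, 0, +50, each 18 wide and 28 deep, slot floor 12 above the bench. Origin: centre of its underside. The rack and the pattern rest may stand on either side of the carving board.
- rest: Pattern rest fixed to the bench: wooden base 150 (x, -90 to +60) by 150 (y) by 14 high. Origin on the bench, mid-width. Its backboard leans back 0.35 rad from vertical, top towards -x, and reaches 95 up the slope from the ledge. The ledge is square to the backboard, sloping down to it, 34 deep up to a lip 12 high. Seated, the panel leans back 0.35 rad, carved side to +x.
- rest_seat (a point): Where the panel's origin (centre of its underside) lies when it is seated: on the ledge, 7 mm in front of the backboard, in the middle of the width; about 32 above the bench. Axes as rest.
- easel: Tilting carving board: base fixed to the bench, 270 (x, -110 to +160) by 260 (y); origin under it. On it the hinged board, 250 x 250 x 18, carries a square carving (to 40 above the board's middle plane). Hinge along y at x = +140, z = 55, the far side; free end to -x. Slotted steel quadrant about the hinge, radius 195 to 235, 250 high, at y = +140, with the wing nut in its slot.
- hinge (a point): Middle of the board's hinge axis, which runs along y, 55 above the bench. Axes as easel.
- board (a joint): Angle of the hinged board in rad: 0 = lying down, level; grows as the free end rises; stop at 0.95. It swings freely and falls back when let go. The board weighs 0.7 to 1.2 kg: 3 to 7 N upwards at the grip rail.
- grip_rail (a point): Middle of the grip rail at the board's free end: a round wooden dowel, 16 diameter, 168 clear between two brackets, along y, 300 from the hinge axis, at the height of the board's middle plane (55 above the bench when down), with a 42 gap between dowel and board end. It turns in a closed gripper. x axis along the board towards the hinge.
- pointer_tip (a point): Tip of the thin steel pointer on the board's side by the quadrant, 262 from the hinge axis, in the board's middle plane.
- index (a joint): Where the index clamp is set on the quadrant, in rad, with the same axis, zero and direction as board: the pointer is in line with the index when both values are equal. Set between 0.40 and 0.80; tightened, to be left there.
- index_line (a point): Line of the index clamp (small brass block, 26 by 22 by 18, with a thumbscrew, on the quadrant's outer rim) beside the pointer, 256 from the hinge axis. x axis points from it to the hinge axis.
- blank: Low plain wooden blank, 14 by 110 by 75 high, standing in the rear (+x) slot of the rack. Stays there.
- mallet: Carver's round mallet lying between robot and carving board, 245 long, head 72 diameter, axis along x. Bystander.
- gouge_a: Gouge lying on the near part of the bench, 230 long, 24 high, along x. Bystander.
- gouge_b: Gouge lying on the far part of the bench, 250 long, 24 high, along x. Bystander.
- oilstone: Sharpening stone in its wooden tray, 200 (x) by 75 by 34 high, near the robot. Bystander.
- glue_pot: Dark open metal pot, 72 diameter, 85 high, on the far part of the bench. Bystander.
- brush: Flat brush, 190 long, 20 high, on the far part of the bench. Bystander.
Mind the look-alikes: they are no part of the job. Leave any pink look-alike of the pattern alone.

How it is judged (in metres and radians):
On the way, in this order (a step that is already met when the one before it is completed fails the run):
1. the pattern panel leans on its rest, let go and still (distance between pattern and rest_seat below 0.035 m and y of pattern in the frame of rest between -0.03 and 0.03 m and angle between pattern's own z axis and vertical between 0.26 and 0.44 rad and x of pattern_top in the frame of rest below -0.03 m and x of carved_face in the frame of rest above -0.025 m and angle between the y axis of pattern and the y axis of rest, either way round below 0.15 rad and contact force between pattern and rest above 0.4 N and contact force between pattern and the arm below 0.1 N and contact force between pattern and the fingers below 0.1 N and linear speed of pattern below 0.02 m/s), for 0.3 s.
2. the board is held with its pointer at the index (angle between the x axis of grip_rail and the x axis of index_line, either way round below 0.05 rad and value of joint board above 0.2 rad and contact force between easel and the fingers above 1.5 N and velocity of joint board between -0.05 and 0.05 rad/s and contact force between easel and mallet below 0.3 N and contact force between easel and gouge_a below 0.3 N and contact force between easel and gouge_b below 0.3 N and contact force between easel and oilstone below 0.3 N and contact force between easel and glue_pot below 0.3 N and contact force between easel and brush below 0.3 N and contact force between easel and blank below 0.3 N and contact force between easel and pattern below 0.3 N), for 0.3 s.
At the end, for the whole second after the job is handed in: Panel let go, still, foot within 30 mm of the ledge's middle, leaning back 0.26 to 0.44 rad, square to the backboard within 0.15 rad, carved side out. Board still, within 0.05 rad of the index, carried by the gripper alone (over 1.5 N). Index clamp not moved (8 mm) (all of step 1 and all of step 2 and distance of index_line from where it was at the start of the episode below 0.008 m); the arm keeps its last pose, push and grip.
It fails at once if a bystander (mallet, gouges, sharpening stone, glue pot, brush, blank) is displaced by more than 30 mm (distance of any of mallet, gouge_a, gouge_b, oilstone, glue_pot, brush, blank from where it was at the start of the episode above 0.03 m).
It fails at once if the index clamp is moved (distance of index_line from where it was at the start of the episode above 0.012 m).
It also fails if it takes over 64 s, if anything falls off the work surface, if the arm or the gripper's body presses on something with over 40 N, if the wrist force passes 120 N, or if a joint passes its speed limit or range.

## Robot

A 6-joint arm with a two-finger parallel gripper is mounted at the origin on the work surface. World frame = base frame: x ahead of the robot, y to its left, z up, the work surface at z = 0. Lengths are in mm, angles in rad, forces in N, time in s.
With the tool pointing down it reaches from about 350 to 875 mm from the base axis. Payload 4.2 kg.
Tool frame: the origin (TCP) lies midway between the tips of the shut fingers; the grasp point (between the pads) lies 19 mm behind it; z points along the fingers, y is the direction in which the jaws open and shut (so a half turn about z gives the same grasp; the last joint's range is limited). The gripper opens to 85 mm and grips with 20 to 120 N. Pads are 22 mm wide; open, the fingers measure 114 mm over their backs; the gripper's body (76 mm by 85 mm) begins 54 mm behind the grasp point. The pads swing forward as they close: fully open they stand 13 mm farther back than shut.
Start: joints at [1.411, 0.385, 0.008, 0, -1.194, -0.259], TCP at [254.132, 570.978, 231.312] pointing down, gripper open.
Joint ranges: [-3.14, 3.14], [-1.21, 2.06], [-1.07, 1.41], [-3.16, 2.05], [-2.99, -0.16], [-3.1, 3.1]. Speed limits (rad/s): [2.79, 2.79, 3.14, 3.14, 3.14, 3.14].

## Interface

Orientations are given as a unit quaternion [x, y, z, w].
In Python, from bench import arm, eyes, nets gives the robot as it stands.
- The arm moves only by the tool jog_arm, never from a script. Its argument "rows" is a list of rows, each a list of 3 entries, a list of its own where there are three numbers: the shift along the tool's x, y, z in cm, then the turn, a rotation vector about the tool's x, y, z in degrees, then the finger opening in cm, from 0 to 8.54. In form: [[[x, y, z], [ax, ay, az], jaw], ...]. A call has 1 to 10 rows; each row shifts and turns the commanded pose from where the row before left it, along the tool's axes as they then stand; what a row does not reach is not made up. A row lasts 1/8 s, in which the tool goes at most 62.5 mm and 10.7 degrees, less where a joint would pass 70% of its speed; a pose out of reach is approached as far as the arm can. A call with a gripper value outside its range is refused whole. The fingers move at their own pace and stop on an object; the grip force is fixed at half the most. Time passes only in rows, so rows that do not move let the fingers close. It gives the time, the measured TCP pose, the force and the opening at its end, in the units of the state.
- arm.read_state(): the state, without advancing time (a new reading comes with each control period).
- eyes.get_image(name): name is "scene" or "top"; returns the picture (480x640x3 uint8, red, green, blue); there is no depth.
- eyes.camera_model(name): a dict with "K" (3x3 intrinsics, pixels), "rvec" (rotation vector, rad) and "tvec" (3), from world to camera coordinates, as OpenCV has them. Camera axes: x right, y down, z forward; pixel columns grow to the right and rows downward; lengths in mm; the calibration is good to about 2 mm. A picture is of the moment at which its call begins. camera_model takes no time and is no camera call.
- arm.job_done(): hands the job in, once; it reports no verdict.
Trained networks look in the newest picture that a camera, given by its name, has taken for a name from the list of things; names that differ only in an ending like _2 or _b are one class to them, and where a whole thing is asked for, a point or a joint stands for the part that bears it (a point fixed in the world has none). Each returns a list of dicts, best first, with "conf" (0 to 1); they miss things now and then, are a little off and sometimes report something else, mostly with a low value. They report only what shows in the picture. A call takes as long as a camera call. They do not tell look-alikes from the thing itself.
- nets.boxes_of(camera, name): "position" ([column, row] as shares, 0 to 1, of the picture: columns of its width, rows of its height, amid what is visible of it).
The state is a dict: "clock": time; "joints": joint angles; "joint_vel": joint speeds; "joint_efforts": joint torques, N m; "position": TCP position; "ee_rot": TCP orientation; "contact_force": force on the tool from outside, world axes, zero at the start; "wrist_torque": the same for the moment, N m; "gripper_width": finger opening in mm.
Only numpy, scipy, OpenCV 4.12 (cv2) and the standard library are available. Lean on these libraries where they do the work, as an engineer would, in place of code of your own. Each camera call takes 0.05 s, during which the arm holds its last target.

## Working session

There is one attempt and no reset: what is moved stays moved. The work goes in short steps, Python scripts to look and compute and a tool call to move; the robot and the scene stay as the last step left them, time stands still between calls to the robot, and variables do not carry over. Pictures are saved under pics/ and viewed, and the job is handed in when it is done.

Besides the shell and the picture viewer there is one more tool, called by a JSON object that holds its "method" and its "body", one argument or row to a line. jog_arm: Moves the arm, as the interface text tells. Its arguments: {"type":"object","properties":{"rows":{"type":"array","items":{"type":"array"}}},"required":["rows"]}

```bash
ls; mkdir -p pics; python3 - <<'E'
from bench import arm, eyes, nets
import cv2
s=arm.read_state(); print(s)
for c in("scene","top"):
    im=eyes.get_image(c); cv2.imwrite(f"pics/{c}0.png",im[:,:,::-1])
    print(c,{k:v for k,v in eyes.camera_model(c).items()})
    for n in ["pattern","rack","rest","easel","grip_rail","pointer_tip","index","blank"]:
        print(n,[( [round(x*y) for x,y in zip(d["position"],(640,480))],round(d["conf"],2)) for d in nets.boxes_of(c,n)][:3])
E
```

```text
pics
{'clock': 0.0, 'joints': array([ 1.41059770e+00,  3.85562325e-01,  6.63493762e-03, -5.19211367e-04,
       -1.19400214e+00, -2.58587762e-01]), 'joint_vel': array([-4.09099895e-04,  9.28705483e-04, -4.23934485e-05,  1.26640248e-03,
       -1.20397106e-03, -1.72376344e-03]), 'joint_efforts': array([-1.48012555e-04, -3.92293632e+01,  1.88401741e+01,  4.18619379e+00,
       -4.63501914e-03, -4.63207073e-07]), 'position': array([253.90440592, 570.46337606, 230.21867041]), 'ee_rot': array([ 9.78136731e-01, -2.07959949e-01, -1.88550413e-04,  1.07717431e-03]), 'contact_force': array([0.00573775, 0.51280717, 0.88348784]), 'wrist_torque': array([-0.00911293, -0.0307984 ,  0.05461979]), 'gripper_width': 85.51840725462436}
scene {'K': array([[475.07565784,   0.        , 313.71402196],
       [  0.        , 475.07565784, 249.24673236],
       [  0.        ,   0.        ,   1.        ]]), 'rvec': array([ 0.82179565,  2.76599827, -0.76583162]), 'tvec': array([ 436.52871856, -183.28051848, 1432.92675417])}
pattern [([497, 362], 0.94), ([266, 280], 0.22)]
rack [([400, 381], 0.59)]
rest [([259, 171], 0.66)]
easel [([274, 287], 0.65), ([258, 172], 0.48)]
grip_rail [([268, 275], 0.77), ([408, 362], 0.54)]
pointer_tip [([270, 278], 0.96)]
index [([260, 172], 0.74), ([333, 289], 0.53)]
blank []
top {'K': array([[438.54326986,   0.        , 316.5487029 ],
       [  0.        , 438.54326986, 236.78504408],
       [  0.        ,   0.        ,   1.        ]]), 'rvec': array([ 2.15132025, -2.20035563,  0.13933813]), 'tvec': array([   8.8747867 ,  549.60872506, 1339.22665013])}
pattern [([192, 251], 0.98), ([156, 314], 0.65)]
rack [([204, 257], 0.69)]
rest [([431, 263], 0.85)]
easel [([317, 205], 0.79), ([204, 260], 0.52), ([374, 293], 0.48)]
grip_rail [([320, 210], 0.61)]
pointer_tip [([317, 210], 0.84)]
index [([429, 262], 0.6), ([266, 228], 0.44), ([408, 317], 0.39)]
blank []
```

View pics/scene0.png

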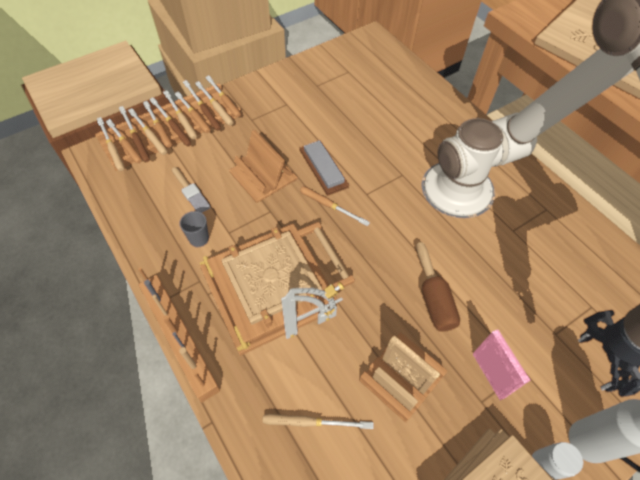

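View pics/top0.png

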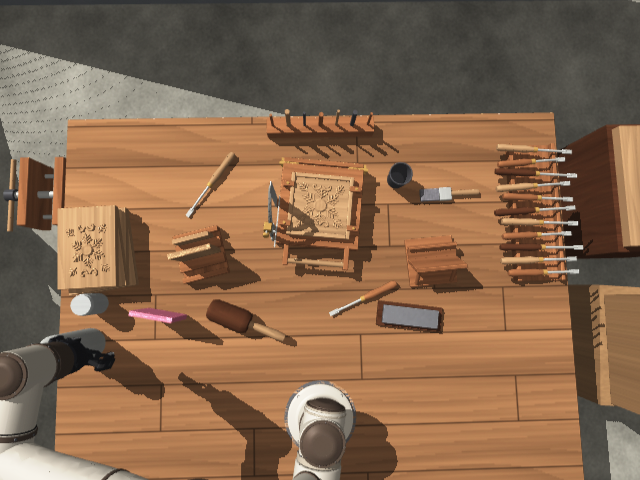

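```bash
cat > h.py <<'E'
import numpy as np, cv2, json
from scipy.spatial.transform import Rotation as R
from scipy.optimize import least_squares
import pickle,os
def cams():
    if not os.path.exists('cam.pkl'):
        from bench import eyes
        pickle.dump({c:eyes.camera_model(c) for c in('scene','top')},open('cam.pkl','wb'))
    return pickle.load(open('cam.pkl','rb'))
C=cams()
def proj(c,P):
    m=C[c]; return cv2.projectPoints(np.asarray(P,float).reshape(-1,1,3),m['rvec'],m['tvec'],m['K'],None)[0].reshape(-1,2)
def ray(c,uv):
    m=C[c]; Rm=cv2.Rodrigues(m['rvec'])[0]
    d=Rm.T@(np.linalg.inv(m['K'])@np.array([*uv,1.])); o=-Rm.T@m['tvec']; return o,d
def atz(c,uv,z):
    o,d=ray(c,uv); return o+d*(z-o[2])/d[2]
def tri(uvs,uvt):
    o1,d1=ray('scene',uvs);o2,d2=ray('top',uvt)
    A=np.stack([d1,-d2],1); t=np.linalg.lstsq(A,o2-o1,rcond=None)[0]
    p,q=o1+d1*t[0],o2+d2*t[1]; return (p+q)/2,np.linalg.norm(p-q)
def crop(src,out,x0,y0,x1,y1,k):
    im=cv2.imread(src)[y0:y1,x0:x1]; cv2.imwrite(out,cv2.resize(im,None,fx=k,fy=k,interpolation=cv2.INTER_CUBIC))
E
python3 - <<'E'
from h import *
print(proj('scene',[254,571,231]),proj('top',[254,571,231]), [ray(c,(320,240))[0].round() for c in C])
crop('pics/scene0.png','pics/s_rack.png',350,325,450,425,6)
crop('pics/scene0.png','pics/s_easel.png',195,215,355,355,5)
crop('pics/scene0.png','pics/s_rest.png',220,125,300,205,7)
crop('pics/top0.png','pics/t_rack.png',160,215,240,285,8)
crop('pics/top0.png','pics/t_easel.png',255,150,375,280,4)
crop('pics/top0.png','pics/t_rest.png',395,225,475,295,8)
E
```

```text
[[591.81788682 366.60898816]] [[ 96.79523105 347.785514  ]] [array([ 859.,  509., 1132.]), array([ 404.,   26., 1390.])]
```

View pics/s_rack.png

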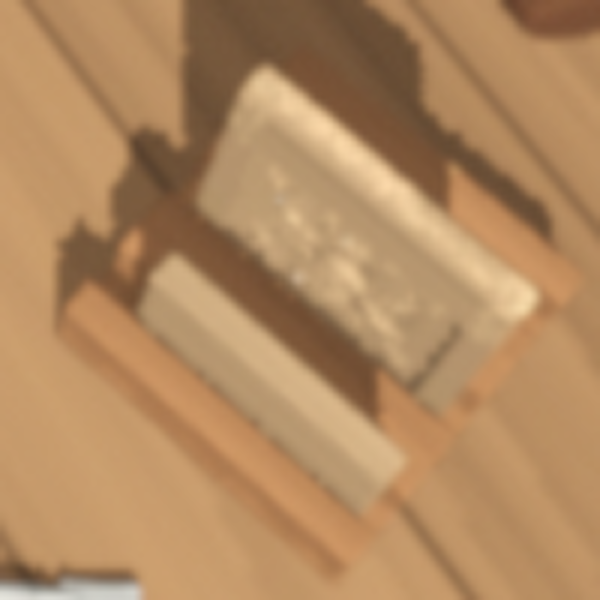

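View pics/t_rack.png

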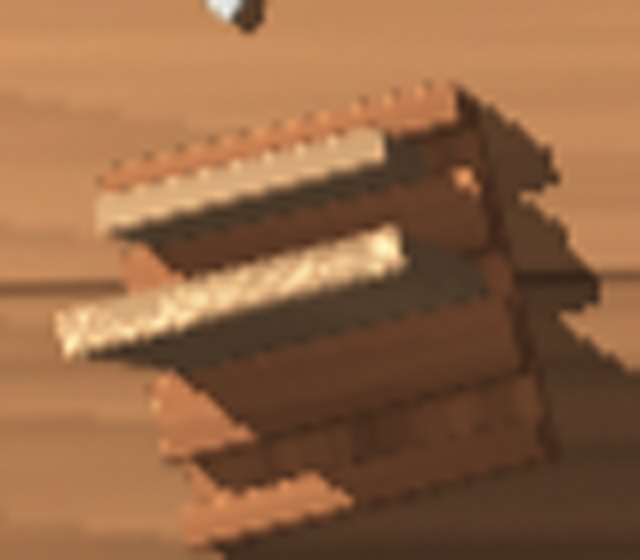

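View pics/s_rest.png

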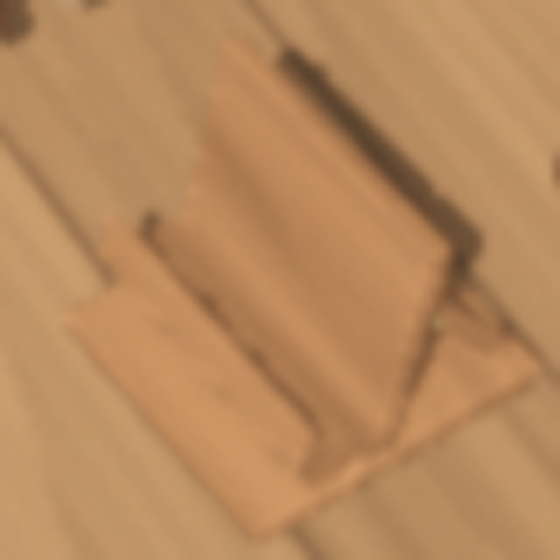

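View pics/t_rest.png

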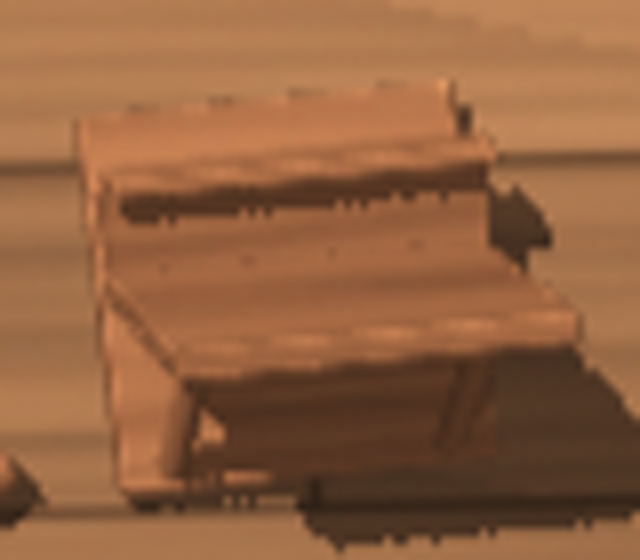

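View pics/s_easel.png

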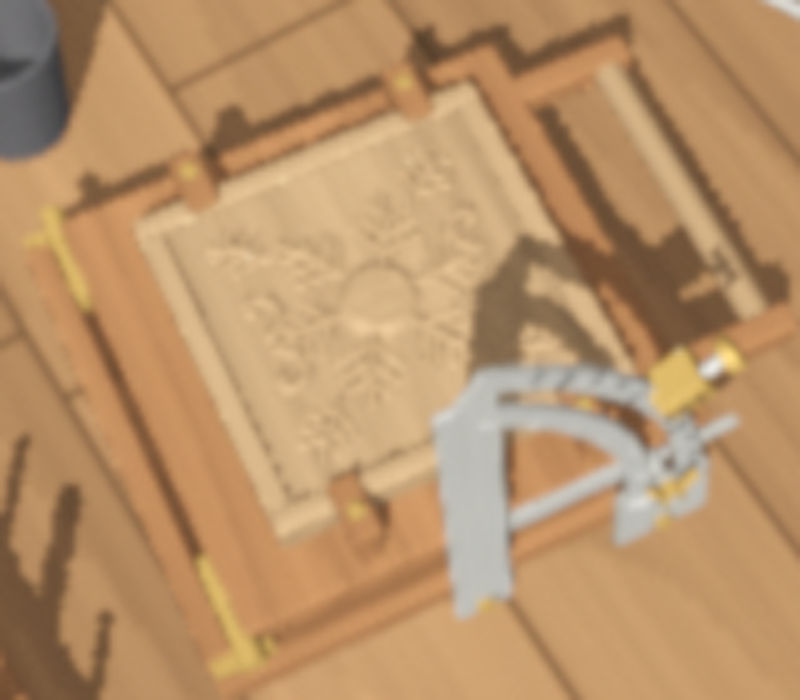

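View pics/t_easel.png

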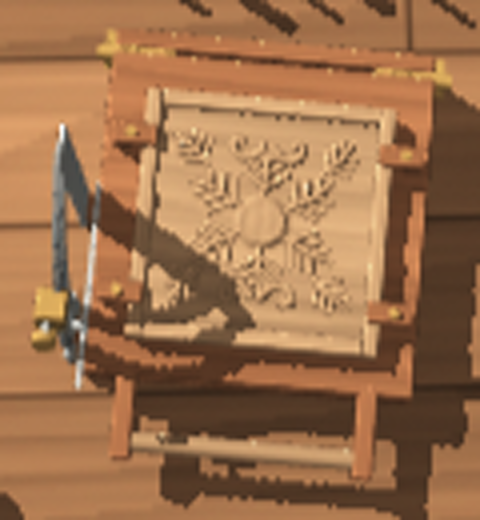

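```bash
cat > fit.py <<'E'
from h import *
def cp(x0,y0,k,u,v): return np.array([x0+(u+.5)/k-.5,y0+(v+.5)/k-.5])
sr=lambda u,v:('scene',cp(350,325,6,u,v)); tr=lambda u,v:('top',cp(160,215,8,u,v))
ss=lambda u,v:('scene',cp(220,125,7,u,v)); ts=lambda u,v:('top',cp(395,225,8,u,v))
se=lambda u,v:('scene',cp(195,215,5,u,v)); te=lambda u,v:('top',cp(255,150,4,u,v))
def W(p,P): 
    c,s=np.cos(p[2]),np.sin(p[2]); x,y,z=P
    return [p[0]+c*x-s*y,p[1]+s*x+c*y,z]
def fit(obs,p0,extra=None):
    f=lambda p:np.concatenate([proj(c,[W(p,m(p) if callable(m) else m)])[0]-uv for m,(c,uv) in obs])
    r=least_squares(f,p0,loss='soft_l1',x_scale=[100,100,.3]+[30]*(len(p0)-3)); print(r.x.round(3)); print(f(r.x).reshape(-1,2).round(1).tolist()); return r.x
if __name__=='__main__':
    print('rack'); pr=fit([([75,70,40],tr(100,180)),([75,-70,40],tr(455,88)),([-75,-70,40],tr(550,455)),([-75,70,40],tr(188,540)),([75,70,40],sr(340,570)),([75,-70,40],sr(90,285)),([-75,70,40],sr(580,280))],[400,400,.2])
    print('pattern');pp=fit([([7,60,162],tr(55,318)),([-7,60,162],tr(70,355)),([7,-60,162],tr(395,225)),([-7,-60,162],tr(405,268)),([-7,-60,162],sr(270,65)),([-7,60,162],sr(540,290)),([7,60,162],sr(520,312))],[400,400,.2])
    print('rest'); s=lambda dx,y,z:(lambda p:[p[3]+dx,y,z])
    pq=fit([([60,75,14],ts(80,120)),([60,-75,14],ts(450,85)),([-90,75,14],ts(120,492)),([60,75,14],ss(260,535)),([60,-75,14],ss(70,318)),([-90,75,14],ss(545,370)),
     (s(-39.2,75,118.8),ts(178,350)),(s(-39.2,-75,118.8),ts(575,312)),(s(-39.2,75,118.8),ss(455,255)),(s(-39.2,-75,118.8),ss(235,37))],[400,-300,.1,8])
    print('easel'); pe=fit([([-160,84,55],te(133,441)),([-160,-84,55],te(353,460)),([-160,84,55],se(755,300)),([-160,-84,55],se(610,75)),
      ([140,125,64],te(112,45)),([140,-125,64],te(440,72)),([140,125,64],se(240,660)),([140,-125,64],se(45,235))],[500,0,-.1])
    print([proj(c,[W(pe,[140-262,140,55])]) for c in C])
    for n,a,b in [('index',se(678,382),te(50,304)),('tip',se(735,420),te(80,385))]:
        P,e=tri(a[1],b[1]); d=P-W(pe,[140,0,55]); c,s_=np.cos(pe[2]),np.sin(pe[2])
        l=[c*d[0]+s_*d[1],-s_*d[0]+c*d[1],d[2]]; print(n,P.round(),e.round(1),np.round(l),'r',np.hypot(l[0],l[2]),'ang',np.arctan2(l[2],-l[0]))
E
python3 fit.py
```

```text
rack
[5.04304e+02 3.55042e+02 2.15000e-01]
[[0.6, -1.8], [0.9, -0.8], [-0.5, 0.6], [-0.4, 0.8], [0.7, -0.8], [-5.0, 2.5], [1.2, -0.2]]
pattern
[5.02538e+02 3.57071e+02 2.46000e-01]
[[0.7, 0.2], [-0.0, 0.4], [0.2, 0.5], [0.1, -0.1], [-0.7, -0.0], [0.5, 0.1], [-0.1, 1.4]]
rest
[ 4.83310e+02 -3.59797e+02  7.10000e-02 -2.10000e-02]
[[-0.5, -0.4], [-0.1, -0.4], [-0.0, 0.5], [-0.2, 0.0], [-0.4, -0.6], [0.5, -0.5], [-1.0, 1.0], [0.2, 0.9], [-2.2, 0.3], [-0.4, 0.3]]
easel
[ 6.3147e+02 -1.3634e+01 -9.8000e-02]
[[0.1, -0.7], [0.1, -1.3], [-0.0, 3.7], [-1.6, -0.1], [-0.1, 0.5], [-1.7, -0.0], [0.5, -3.8], [1.2, -1.1]]
[array([[343.38267755, 302.43161348]]), array([[270.66962177, 245.34350514]])]
index [569. 138. 170.] 1.2 [-217.  144.  115.] r 245.84484621864658 ang 0.486266501532779
tip [522. 126.  54.] 1.0 [-263.  128.   -1.] r 263.034676315632 ang -0.003268099635360509
```

```bash
cat > plan.py <<'E'
from h import *
def tool(yaw,lean=0,s=-1):
    # panel axes yaw, leaning back (top to -x)
    Rp=R.from_euler('z',yaw)*R.from_euler('y',-lean); M=Rp.as_matrix(); X,Y,Z=M.T
    return R.from_matrix(np.stack([s*Y,s*X,-Z],1))
def pose():
    from bench import arm
    s=arm.read_state(); return np.array(s['position']),R.from_quat(s['ee_rot']),s
def rows(p,r,pt,rt,jaw,n=None,step=40,ang=7):
    p=np.array(p,float);pt=np.array(pt,float); rv=(r.inv()*rt).as_rotvec()
    n=n or max(1,int(np.ceil(max(np.linalg.norm(pt-p)/step,np.degrees(np.linalg.norm(rv))/ang))))
    out=[];cp,cr=p.copy(),r
    for i in range(1,n+1):
        a=p+(pt-p)*i/n; b=r*R.from_rotvec(rv*i/n)
        sh=np.round(cr.inv().apply(a-cp)/10,1 if i<n else 2)
        an=np.round(np.degrees((cr.inv()*b).as_rotvec()),0 if i<n else 1)
        cp=cp+cr.apply(sh*10); cr=cr*R.from_rotvec(np.radians(an)); out.append([(sh+0).tolist(),(an+0).tolist(),jaw])
    print(json.dumps(out)); return cp,cr
def show():
    p,r,s=pose(); print('t',round(s['clock'],2),'p',p.round(1),'R',r.as_matrix().round(3).tolist(),'F',np.round(s['contact_force'],1),'w',round(s['gripper_width'],1)); return p,r
E
python3 - <<'E'
from plan import *
p,r=show()
a=rows(p,r,[400,480,310],tool(.246),6,n=8)
b=rows(*a,[502.5,357,250],tool(.246),6,n=5)
rows(*b,[502.5,357,128],tool(.246),6,n=5)
E
```

```text
t 0.9 p [254.1 571.  231.3] R [[0.914, -0.407, 0.0], [-0.407, -0.914, 0.0], [-0.0, -0.0, -1.0]] F [-0.1  0.1  0.4] w 85.7
[[[2.1, 0.3, -1.0], [0.0, 0.0, 6.0], 6], [[2.2, 0.1, -1.0], [0.0, 0.0, 7.0], 6], [[2.1, -0.2, -0.9], [0.0, 0.0, 6.0], 6], [[2.1, -0.4, -1.0], [0.0, 0.0, 7.0], 6], [[2.1, -0.7, -1.0], [0.0, 0.0, 6.0], 6], [[1.9, -0.9, -1.0], [0.0, 0.0, 7.0], 6], [[1.9, -1.1, -1.0], [0.0, 0.0, 6.0], 6], [[1.68, -1.27, -0.97], [0.0, 0.0, 6.9], 6]]
[[[2.9, -1.4, 1.2], [0.0, 0.0, 0.0], 6], [[2.9, -1.4, 1.2], [0.0, 0.0, 0.0], 6], [[2.9, -1.4, 1.2], [0.0, 0.0, 0.0], 6], [[2.8, -1.4, 1.2], [0.0, 0.0, 0.0], 6], [[2.93, -1.35, 1.2], [0.0, 0.0, 0.0], 6]]
[[[0.0, 0.0, 2.4], [0.0, 0.0, 0.0], 6], [[0.0, 0.0, 2.5], [0.0, 0.0, 0.0], 6], [[0.0, 0.0, 2.4], [0.0, 0.0, 0.0], 6], [[0.0, 0.0, 2.5], [0.0, 0.0, 0.0], 6], [[0.0, 0.0, 2.4], [0.0, 0.0, 0.0], 6]]
```

{"method": "jog_arm", "body": {
  "rows": [
    [[2.1, 0.3, -1.0], [0.0, 0.0, 6.0], 6],
    [[2.2, 0.1, -1.0], [0.0, 0.0, 7.0], 6],
    [[2.1, -0.2, -0.9], [0.0, 0.0, 6.0], 6],
    [[2.1, -0.4, -1.0], [0.0, 0.0, 7.0], 6],
    [[2.1, -0.7, -1.0], [0.0, 0.0, 6.0], 6],
    [[1.9, -0.9, -1.0], [0.0, 0.0, 7.0], 6],
    [[1.9, -1.1, -1.0], [0.0, 0.0, 6.0], 6],
    [[1.7, -1.3, -1.0], [0.0, 0.0, 7.0], 6]
  ]
}}

```text
clock: 1.9
position: [400.9, 479.5, 310.7]
ee_rot: [0.787, -0.617, -0.0, -0.0]
contact_force: [0.7, 0.1, 0.5]
gripper_width: 59.8
```

{"method": "jog_arm", "body": {
  "rows": [
    [[2.9, -1.4, 1.2], [0, 0, 0], 6],
    [[2.9, -1.4, 1.2], [0, 0, 0], 6],
    [[2.9, -1.4, 1.2], [0, 0, 0], 6],
    [[2.8, -1.4, 1.2], [0, 0, 0], 6],
    [[2.9, -1.4, 1.2], [0, 0, 0], 6],
    [[0, 0, 0], [0, 0, 0], 6]
  ]
}}

```text
clock: 2.65
position: [503.7, 355.2, 249.1]
ee_rot: [0.787, -0.617, -0.0, 0.001]
contact_force: [0.3, -0.3, 0.7]
gripper_width: 59.9
```

```bash
python3 - <<'E'
from plan import *
from bench import eyes
p,r=show()
print((r.inv()*tool(.246)).as_rotvec(degrees=True), tool(.246).inv().apply(np.array([502.5,357,128])-p))
for c in('scene','top'): cv2.imwrite(f'pics/{c}1.png',eyes.get_image(c)[:,:,::-1])
crop('pics/top1.png','pics/t1.png',130,190,260,300,6)
crop('pics/scene1.png','pics/s1.png',340,280,500,430,5)
E
```

```text
t 2.65 p [503.7 355.2 249.1] R [[0.239, -0.971, -0.002], [-0.971, -0.239, -0.002], [0.001, 0.002, -1.0]] F [ 0.3 -0.3  0.7] w 59.9
[ 0.12409275 -0.07990077 -0.26765859] [ -2.02835618   0.76150306 121.09263748]
```

View pics/t1.png

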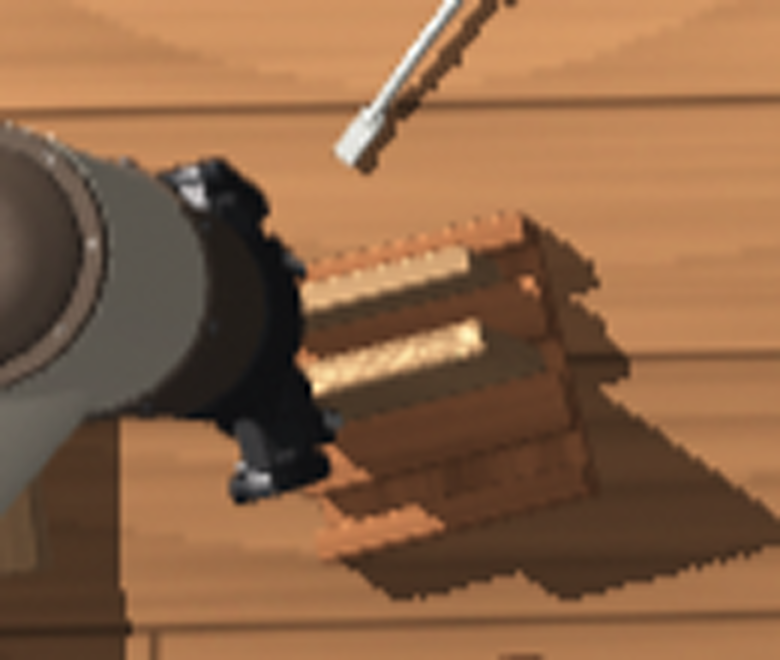

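View pics/s1.png

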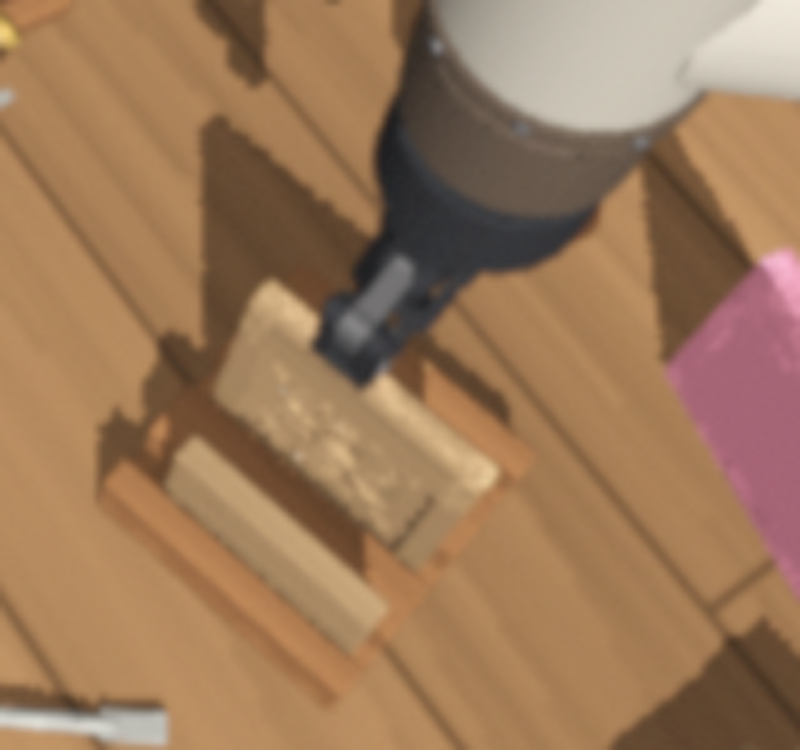

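The gripper is above the panel's top edge. In the scene crop the finger stands centred at about (355,345), and the panel top runs from (270,285) to (495,480). I'll go down and grip.

{"method": "jog_arm", "body": {
  "rows": [
    [[-0.2, 0.1, 2.4], [0, 0, 0], 6],
    [[0, 0, 2.4], [0, 0, 0], 6],
    [[0, 0, 2.4], [0, 0, 0], 6],
    [[0, 0, 2.4], [0, 0, 0], 6],
    [[0, 0, 2.4], [0, 0, 0], 6],
    [[0, 0, 0], [0, 0, 0], 6],
    [[0, 0, 0], [0, 0, 0], 0.5],
    [[0, 0, 0], [0, 0, 0], 0.5],
    [[0, 0, 0], [0, 0, 0], 0.5],
    [[0, 0, 0], [0, 0, 0], 0.5]
  ]
}}

```text
clock: 4.0
position: [502.3, 359.6, 131.7]
ee_rot: [0.788, -0.615, 0.0, -0.001]
contact_force: [-0.5, 0.5, 4.7]
gripper_width: 12.9
```

{"method": "jog_arm", "body": {
  "rows": [
    [[0, 0, 0], [0, 0, 0], 0.5],
    [[0, 0, 0], [0, 0, 0], 0.5],
    [[0, 0, -1], [0, 0, 0], 0.5],
    [[0, 0, -2], [0, 0, 0], 0.5],
    [[0, 0, -2], [0, 0, 0], 0.5]
  ]
}}

```text
clock: 4.62
position: [501.0, 358.2, 180.1]
ee_rot: [0.788, -0.616, -0.0, 0.001]
contact_force: [0.4, 0.5, -1.8]
gripper_width: 13.1
```

```bash
python3 - <<'E'
from plan import *
p,r=show()
a=rows(p,r,[475,330,330],tool(.246),.5,n=5)
b=rows(*a,[430,130,340],tool(.246),.5,n=5)
c=rows(*b,[430,-180,340],tool(.071),.5,n=8)
E
```

```text
t 4.62 p [501.  358.2 180.1] R [[0.242, -0.97, -0.002], [-0.97, -0.242, -0.002], [0.001, 0.003, -1.0]] F [ 0.4  0.5 -1.8] w 13.1
[[[0.4, 0.6, -3.0], [0.0, 0.0, 0.0], 0.5], [[0.4, 0.7, -3.0], [0.0, 0.0, 0.0], 0.5], [[0.5, 0.6, -3.0], [0.0, 0.0, 0.0], 0.5], [[0.4, 0.7, -3.0], [0.0, 0.0, 0.0], 0.5], [[0.42, 0.64, -2.98], [0.2, -0.1, -0.1], 0.5]]
[[[3.7, 1.8, -0.2], [0.0, 0.0, 0.0], 0.5], [[3.6, 1.9, -0.2], [0.0, 0.0, 0.0], 0.5], [[3.7, 1.8, -0.2], [0.0, 0.0, 0.0], 0.5], [[3.6, 1.9, -0.2], [0.0, 0.0, 0.0], 0.5], [[3.71, 1.83, -0.22], [0.0, 0.0, 0.0], 0.5]]
[[[3.8, 0.9, 0.0], [0.0, 0.0, 1.0], 0.5], [[3.7, 0.9, 0.0], [0.0, 0.0, 2.0], 0.5], [[3.8, 0.8, 0.0], [0.0, 0.0, 1.0], 0.5], [[3.9, 0.6, 0.0], [0.0, 0.0, 1.0], 0.5], [[3.8, 0.7, 0.0], [0.0, 0.0, 1.0], 0.5], [[3.8, 0.5, 0.0], [0.0, 0.0, 2.0], 0.5], [[3.9, 0.4, 0.0], [0.0, 0.0, 1.0], 0.5], [[3.83, 0.35, -0.02], [0.0, 0.0, 1.0], 0.5]]
```

{"method": "jog_arm", "body": {
  "rows": [
    [[0.4, 0.6, -3.0], [0, 0, 0], 0.5],
    [[0.4, 0.7, -3.0], [0, 0, 0], 0.5],
    [[0.5, 0.6, -3.0], [0, 0, 0], 0.5],
    [[0.4, 0.7, -3.0], [0, 0, 0], 0.5],
    [[0.4, 0.6, -3.0], [0, 0, 0], 0.5]
  ]
}}

```text
clock: 5.25
position: [474.7, 329.9, 330.6]
ee_rot: [0.788, -0.616, -0.0, 0.001]
contact_force: [0.1, 0.9, -0.9]
gripper_width: 12.9
```

{"method": "jog_arm", "body": {
  "rows": [
    [[3.7, 1.8, -0.2], [0, 0, 0], 0.5],
    [[3.6, 1.9, -0.2], [0, 0, 0], 0.5],
    [[3.7, 1.8, -0.2], [0, 0, 0], 0.5],
    [[3.6, 1.9, -0.2], [0, 0, 0], 0.5],
    [[3.7, 1.8, -0.2], [0, 0, 0], 0.5]
  ]
}}

```text
clock: 5.88
position: [429.3, 129.2, 339.9]
ee_rot: [0.788, -0.616, -0.001, 0.001]
contact_force: [0.9, -0.2, -0.7]
gripper_width: 13.4
```

{"method": "jog_arm", "body": {
  "rows": [
    [[3.8, 0.9, 0.0], [0, 0, 1], 0.5],
    [[3.7, 0.9, 0], [0, 0, 2], 0.5],
    [[3.8, 0.8, 0], [0, 0, 1], 0.5],
    [[3.9, 0.6, 0], [0, 0, 1], 0.5],
    [[3.8, 0.7, 0], [0, 0, 1], 0.5],
    [[3.8, 0.5, 0], [0, 0, 2], 0.5],
    [[3.9, 0.4, 0], [0, 0, 1], 0.5],
    [[3.8, 0.4, 0], [0, 0, 1], 0.5],
    [[0, 0, 0], [0, 0, 0], 0.5]
  ]
}}

```text
clock: 7.0
position: [428.7, -180.5, 339.4]
ee_rot: [0.73, -0.683, -0.001, 0.001]
contact_force: [-0.4, 0.0, -2.3]
gripper_width: 12.8
```

```bash
python3 - <<'E'
from plan import *
from bench import eyes
p,r=show()
for c in('scene','top'): cv2.imwrite(f'pics/{c}2.png',eyes.get_image(c)[:,:,::-1])
top=p+r.apply([0,0,-31]);  print(proj('scene',[p,top]),proj('top',[p,top]))
E
```

```text
t 7.0 p [ 428.7 -180.5  339.4] R [[0.066, -0.998, -0.003], [-0.998, -0.066, 0.001], [-0.001, 0.003, -1.0]] F [-0.4  0.  -2.3] w 12.8
[[305.14793702 124.73703683]
 [304.94829513 114.57400289]] [[394.03435992 271.50556239]
 [396.63943797 271.08577712]]
```

View pics/scene2.png

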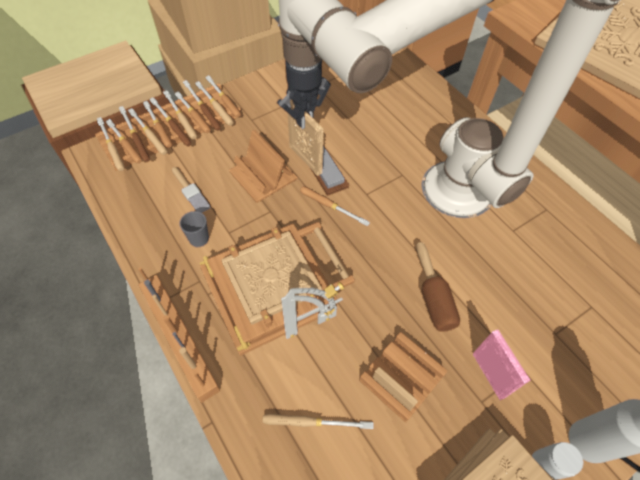

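View pics/top2.png

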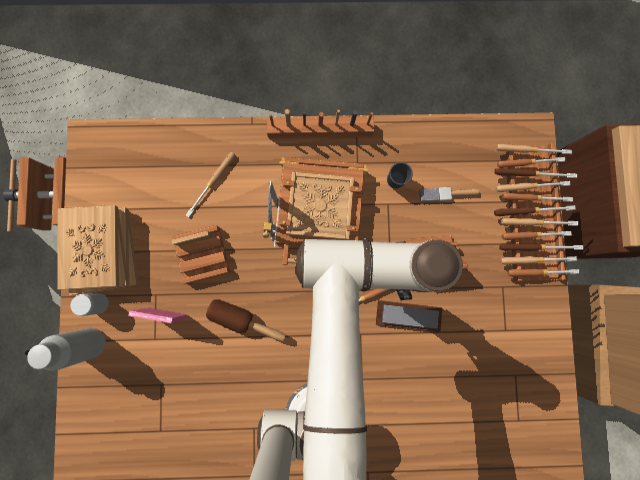

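```bash
cat >> plan.py <<'E'
def draw(img,c,o,Rp,box,col=(0,0,255)):
    x0,x1,y0,y1,z0,z1=box; K=np.array([[x,y,z] for x in(x0,x1) for y in(y0,y1) for z in(z0,z1)],float)
    q=proj(c,o+Rp.apply(K)) 
    for i in range(8):
        for j in range(i+1,8):
            if bin(i^j).count('1')==1: yield q[i],q[j],col
def overlay(src,c,boxes,out,win,k):
    x0,y0,x1,y1=win; im=cv2.imread(src)[y0:y1,x0:x1]; im=cv2.resize(im,None,fx=k,fy=k,interpolation=cv2.INTER_CUBIC)
    for o,Rp,b,col in boxes:
        for a,d,cc in draw(im,c,o,Rp,b,col):
            f=lambda q:tuple(int(round(v)) for v in ((q-np.array([x0,y0])+.5)*k-.5))
            cv2.line(im,f(a),f(d),cc,1,cv2.LINE_AA)
    cv2.imwrite(out,im)
PB=(-7,7,-60,60,0,150)
def panel(p,r,h=119.7,s=-1):
    M=r.as_matrix(); Rp=R.from_matrix(np.stack([s*M[:,1],s*M[:,0],-M[:,2]],1)); return p-Rp.apply([0,0,h]),Rp
def restboxes(q=(483.3,-359.8,.071),sx=0):
    o=np.array([q[0],q[1],0]);Rz=R.from_euler('z',q[2]); L=Rz*R.from_euler('y',-.35)
    return [(o,Rz,(-90,60,-75,75,0,14),(0,255,0)),(o+Rz.apply([sx,0,32]),L,(-7,-7,-75,75,0,95),(255,0,0)),(o+Rz.apply([sx,0,32]),L,(27,27,-75,75,0,12),(255,255,0))]
E
python3 - <<'E'
from plan import *
p,r=show(); o,Rp=panel(p,r)
overlay('pics/scene2.png','scene',[(o,Rp,PB,(0,0,255))]+restboxes(),'pics/ov2.png',(210,80,350,210),5)
overlay('pics/top0.png','top',restboxes(),'pics/ov2t.png',(390,215,480,300),8)
E
```

```text
t 7.1 p [ 429.  -178.9  339.7] R [[0.069, -0.998, -0.002], [-0.998, -0.069, 0.001], [-0.001, 0.002, -1.0]] F [-0.5  0.7 -1.4] w 13.0
```

View pics/ov2.png

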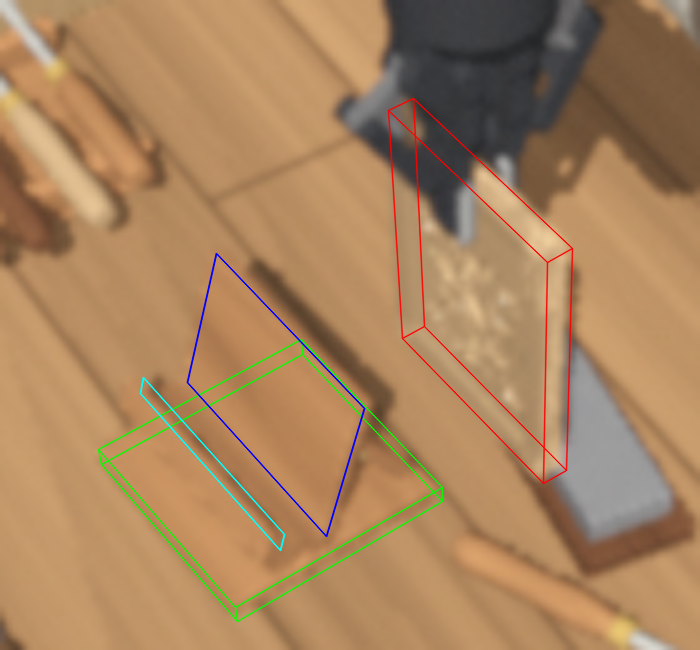

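View pics/ov2t.png

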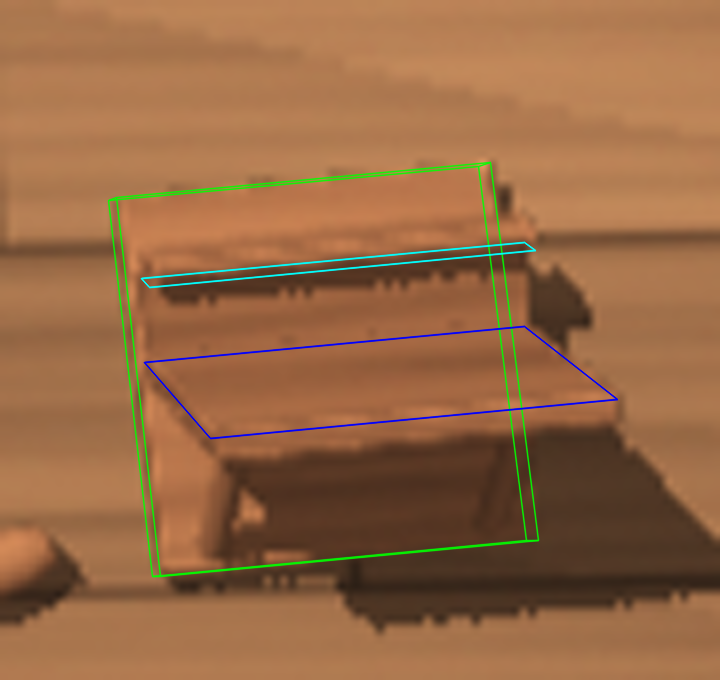

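```bash
cat >> plan.py <<'E'
def seatT(n,up,q=(483.3,-359.8,.071),sx=0,h=119.7):
    o=np.array([q[0],q[1],0]);Rz=R.from_euler('z',q[2]); L=Rz*R.from_euler('y',-.35)
    return o+Rz.apply([sx,0,32])+L.apply([n,0,up+h])
E
python3 - <<'E'
from plan import *
p,r=show(); t=tool(.071,.35)
print(seatT(10,120),seatT(2,2))
a=rows(p,r,seatT(10,120),t,.5,n=9)
rows(*a,seatT(10,10),t,.5,n=5)
E
```

```text
t 7.1 p [ 429.  -178.9  339.7] R [[0.069, -0.998, -0.002], [-0.998, -0.069, 0.001], [-0.001, 0.002, -1.0]] F [-0.5  0.7 -1.4] w 13.0
[ 410.68453518 -364.9643788   260.59661734] [ 443.54848683 -362.62710952  147.00745477]
[[[2.0, 0.3, 0.9], [2.0, 0.0, 0.0], 0.5], [[2.1, 0.4, 0.8], [2.0, 0.0, 0.0], 0.5], [[2.0, 0.4, 0.9], [3.0, 0.0, 0.0], 0.5], [[2.1, 0.5, 0.8], [2.0, 0.0, 0.0], 0.5], [[2.0, 0.4, 0.8], [2.0, 0.0, 0.0], 0.5], [[2.1, 0.6, 0.8], [2.0, 0.0, 0.0], 0.5], [[2.0, 0.5, 0.8], [3.0, 0.0, 0.0], 0.5], [[2.1, 0.6, 0.8], [2.0, 0.0, 0.0], 0.5], [[2.04, 0.56, 0.69], [2.2, 0.0, -0.1], 0.5]]
[[[0.0, 0.0, 2.2], [0.0, 0.0, 0.0], 0.5], [[0.0, 0.0, 2.2], [0.0, 0.0, 0.0], 0.5], [[0.0, 0.0, 2.2], [0.0, 0.0, 0.0], 0.5], [[0.0, 0.0, 2.2], [0.0, 0.0, 0.0], 0.5], [[0.0, 0.0, 2.2], [0.0, 0.0, 0.0], 0.5]]
```

{"method": "jog_arm", "body": {
  "rows": [
    [[2.0, 0.3, 0.9], [2, 0, 0], 0.5],
    [[2.1, 0.4, 0.8], [2, 0, 0], 0.5],
    [[2.0, 0.4, 0.9], [3, 0, 0], 0.5],
    [[2.1, 0.5, 0.8], [2, 0, 0], 0.5],
    [[2.0, 0.4, 0.8], [2, 0, 0], 0.5],
    [[2.1, 0.6, 0.8], [2, 0, 0], 0.5],
    [[2.0, 0.5, 0.8], [3, 0, 0], 0.5],
    [[2.1, 0.6, 0.8], [2, 0, 0], 0.5],
    [[2.0, 0.6, 0.7], [2, 0, 0], 0.5],
    [[0, 0, 0], [0, 0, 0], 0.5]
  ]
}}

```text
clock: 8.35
position: [410.7, -364.2, 259.9]
ee_rot: [0.72, -0.672, 0.117, -0.127]
contact_force: [-0.9, -0.8, -1.1]
gripper_width: 13.1
```

```bash
python3 - <<'E'
from plan import *
from bench import eyes
p,r=show(); t=tool(.071,.35)
print((r.inv()*t).as_rotvec(degrees=True))
rows(p,r,seatT(10,15),t,.5,n=5)
for c in('scene',): cv2.imwrite(f'pics/{c}3.png',eyes.get_image(c)[:,:,::-1])
o,Rp=panel(p,r)
overlay('pics/scene3.png','scene',[(o,Rp,PB,(0,0,255))]+restboxes(),'pics/ov3.png',(200,70,340,210),5)
E
```

```text
t 8.35 p [ 410.7 -364.2  259.9] R [[0.069, -0.938, 0.339], [-0.998, -0.064, 0.026], [-0.002, -0.34, -0.94]] F [-0.9 -0.8 -1.1] w 13.1
[ 0.18323545  0.08783324 -0.14265929]
[[[0.0, 0.0, 2.1], [0.0, 0.0, 0.0], 0.5], [[0.0, 0.0, 2.1], [0.0, 0.0, 0.0], 0.5], [[0.1, 0.0, 2.1], [0.0, 0.0, 0.0], 0.5], [[0.0, 0.0, 2.0], [0.0, 0.0, 0.0], 0.5], [[-0.01, -0.05, 2.13], [0.2, 0.1, -0.1], 0.5]]
```

View pics/ov3.png

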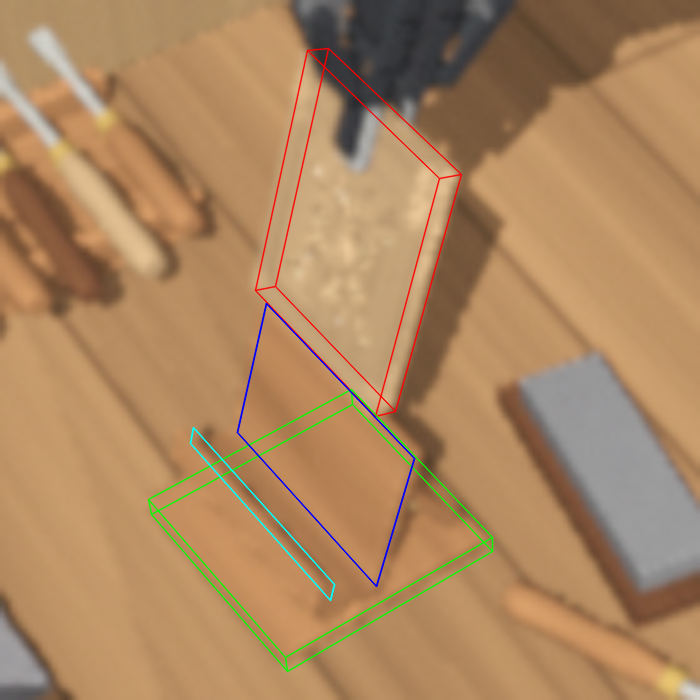

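{"method": "jog_arm", "body": {
  "rows": [
    [[0, 0, 2.1], [0, 0, 0], 0.5],
    [[0, 0, 2.1], [0, 0, 0], 0.5],
    [[0, 0, 2.1], [0, 0, 0], 0.5],
    [[0, 0, 2.1], [0, 0, 0], 0.5],
    [[0, 0, 2.0], [0, 0, 0], 0.5],
    [[0, 0, 0], [0, 0, 0], 0.5]
  ]
}}

```text
clock: 9.15
position: [447.0, -360.3, 162.2]
ee_rot: [0.721, -0.671, 0.117, -0.127]
contact_force: [0.6, -0.1, -1.2]
gripper_width: 13.3
```

```bash
python3 - <<'E'
from plan import *
from bench import eyes
p,r=show(); 
L=R.from_euler('z',.071)*R.from_euler('y',-.35); print('rel seat',L.inv().apply(p-seatT(0,0)))
for c in('scene','top'): cv2.imwrite(f'pics/{c}4.png',eyes.get_image(c)[:,:,::-1])
crop('pics/scene4.png','pics/s4.png',200,80,320,210,6)
crop('pics/top4.png','pics/t4.png',380,210,480,310,6)
E
```

```text
t 9.15 p [ 447.  -360.3  162.2] R [[0.072, -0.938, 0.338], [-0.997, -0.067, 0.027], [-0.002, -0.339, -0.941]] F [ 0.6 -0.1 -1.2] w 13.3
rel seat [10.57212455  2.07875016 15.03687987]
```

View pics/s4.png

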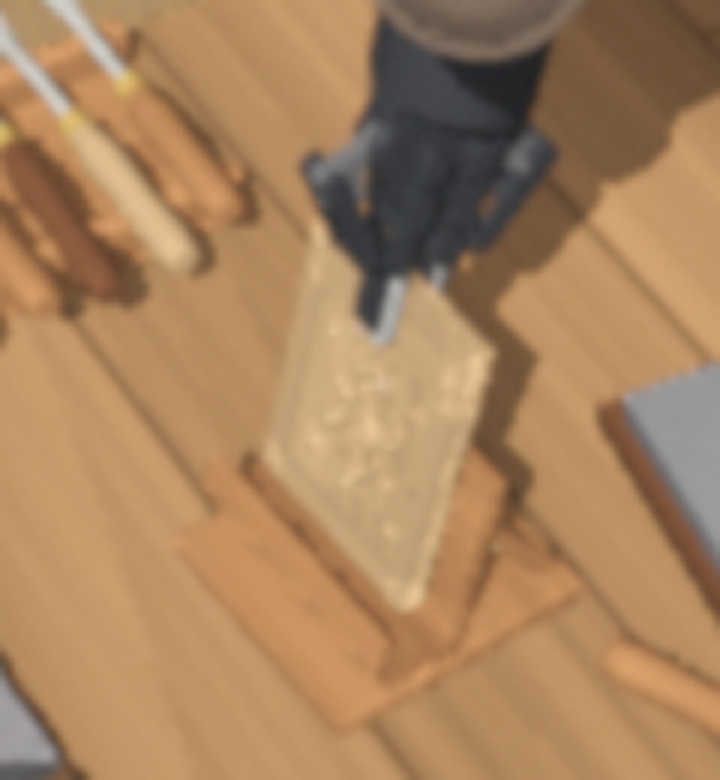

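View pics/t4.png

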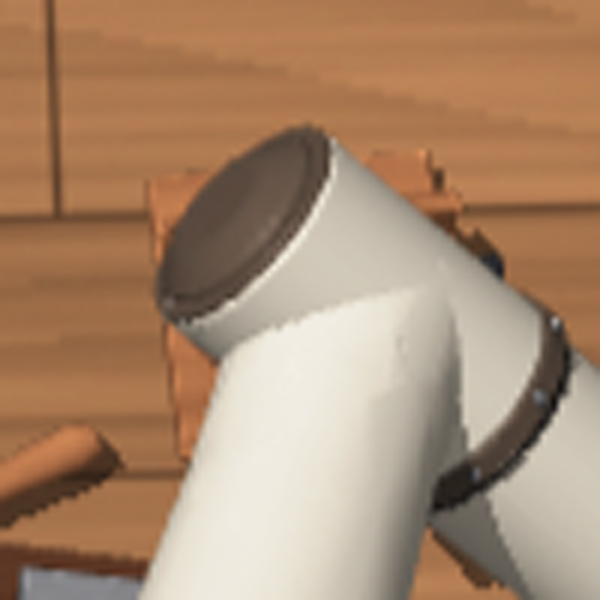

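{"method": "jog_arm", "body": {
  "rows": [
    [[0, 0.3, 0.5], [0, 0, 0], 0.5],
    [[0, 0.3, 0.4], [0, 0, 0], 0.5],
    [[0, 0, 0], [0, 0, 0], 0.5]
  ]
}}

```text
clock: 9.62
position: [443.8, -362.2, 152.5]
ee_rot: [0.72, -0.672, 0.118, -0.127]
contact_force: [0.4, -0.3, -1.3]
gripper_width: 13.3
```

{"method": "jog_arm", "body": {
  "rows": [
    [[0, 0.1, 0.2], [0, 0, 0], 0.5],
    [[0, 0, 0], [0, 0, 0], 0.5]
  ]
}}

```text
clock: 9.88
position: [444.0, -362.3, 150.5]
ee_rot: [0.72, -0.672, 0.118, -0.127]
contact_force: [-0.0, 0.5, -0.1]
gripper_width: 13.1
```

{"method": "jog_arm", "body": {
  "rows": [
    [[0, 0, 0.2], [0, 0, 0], 0.5],
    [[0, 0, 0], [0, 0, 0], 0.5]
  ]
}}

```text
clock: 10.12
position: [444.8, -362.2, 148.5]
ee_rot: [0.72, -0.672, 0.118, -0.127]
contact_force: [0.4, -0.3, -1.3]
gripper_width: 13.4
```

{"method": "jog_arm", "body": {
  "rows": [
    [[0, 0, 0.2], [0, 0, 0], 0.5],
    [[0, 0, 0], [0, 0, 0], 0.5]
  ]
}}

```text
clock: 10.38
position: [445.4, -362.1, 146.6]
ee_rot: [0.72, -0.672, 0.118, -0.127]
contact_force: [-0.4, -0.6, -1.2]
gripper_width: 13.2
```

{"method": "jog_arm", "body": {
  "rows": [
    [[0, 0, 0.2], [0, 0, 0], 0.5],
    [[0, 0, 0], [0, 0, 0], 0.5]
  ]
}}

```text
clock: 10.62
position: [446.3, -362.5, 145.5]
ee_rot: [0.72, -0.671, 0.119, -0.127]
contact_force: [-1.7, -0.5, 1.8]
gripper_width: 13.0
```

```bash
python3 - <<'E'
from plan import *
p,r=show(); 
L=R.from_euler('z',.071)*R.from_euler('y',-.35); print('rel seat',L.inv().apply(p-seatT(0,0)))
E
```

```text
t 10.62 p [ 446.3 -362.5  145.5] R [[0.07, -0.937, 0.342], [-0.998, -0.066, 0.023], [0.001, -0.342, -0.94]] F [-1.7 -0.5  1.8] w 13.0
rel seat [ 4.01178427 -0.01595043 -0.3844106 ]
```

{"method": "jog_arm", "body": {
  "rows": [
    [[0, 0.2, 0], [0, 0, 0], 0.5],
    [[0, 0, 0], [0, 0, 0], 0.5]
  ]
}}

```text
clock: 10.88
position: [445.1, -362.6, 145.0]
ee_rot: [0.72, -0.671, 0.12, -0.127]
contact_force: [1.3, 0.1, 2.2]
gripper_width: 13.1
```

{"method": "jog_arm", "body": {
  "rows": [
    [[0, 0.2, 0], [0, 0, 0], 0.5],
    [[0, 0, 0], [0, 0, 0], 0.5]
  ]
}}

```text
clock: 11.12
position: [444.6, -362.7, 144.9]
ee_rot: [0.72, -0.671, 0.121, -0.128]
contact_force: [4.8, 2.2, 3.1]
gripper_width: 13.0
```

Both the ledge and the backboard are touching. I'll release with a small opening.

{"method": "jog_arm", "body": {
  "rows": [
    [[0, 0, 0], [0, 0, 0], 2],
    [[0, 0, 0], [0, 0, 0], 3],
    [[0, 0, 0], [0, 0, 0], 3.6],
    [[0, 0, 0], [0, 0, 0], 3.6],
    [[0, 0, 0], [0, 0, 0], 3.6]
  ]
}}

```text
clock: 11.75
position: [442.2, -362.4, 143.5]
ee_rot: [0.72, -0.672, 0.118, -0.127]
contact_force: [0.0, 0.9, 0.7]
gripper_width: 36.2
```

```bash
python3 - <<'E'
from plan import *
from bench import eyes
p,r=show(); 
for c in('scene',): cv2.imwrite(f'pics/{c}5.png',eyes.get_image(c)[:,:,::-1])
crop('pics/scene5.png','pics/s5.png',200,80,320,210,6)
E
```

```text
t 11.75 p [ 442.2 -362.4  143.5] R [[0.07, -0.938, 0.341], [-0.998, -0.065, 0.024], [-0.0, -0.342, -0.94]] F [0.  0.9 0.7] w 36.2
```

View pics/s5.png

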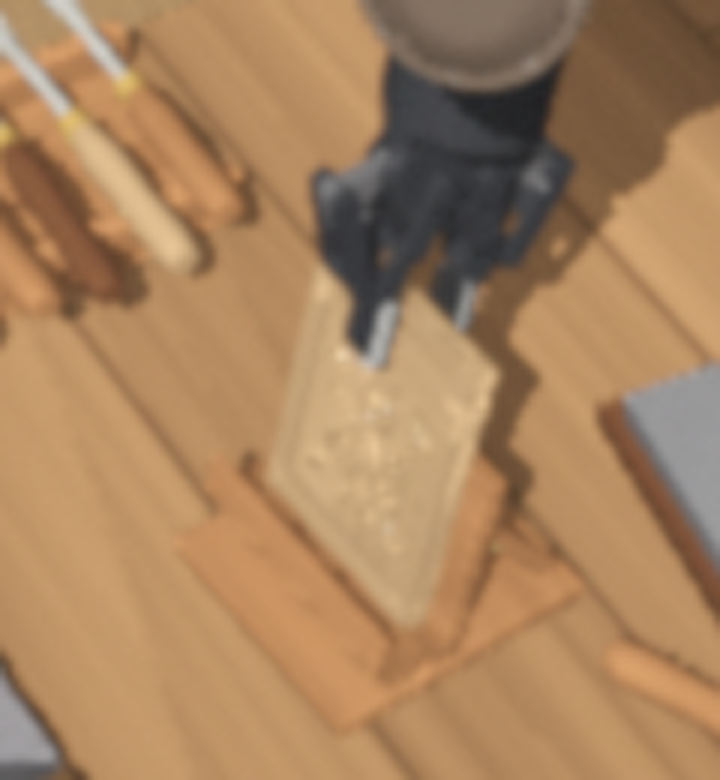

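{"method": "jog_arm", "body": {
  "rows": [
    [[0, 0, -1], [0, 0, 0], 3.6],
    [[0, 0, -2], [0, 0, 0], 3.6],
    [[0, 0, -3], [0, 0, 0], 3.6],
    [[0, 0, -3], [0, 0, 0], 3.6],
    [[0, 0, -3], [0, 0, 0], 3.6],
    [[0, 0, -3], [0, 0, 0], 3.6]
  ]
}}

```text
clock: 12.55
position: [390.5, -366.0, 286.4]
ee_rot: [0.72, -0.672, 0.119, -0.127]
contact_force: [0.1, -0.8, 1.0]
gripper_width: 36.0
```

```bash
python3 - <<'E'
from plan import *
p,r=show(); t=tool(-.098)
a=rows(p,r,[400,-150,330],t,6,n=8)
E
```

```text
t 12.55 p [ 390.5 -366.   286.4] R [[0.07, -0.937, 0.342], [-0.998, -0.066, 0.023], [0.001, -0.343, -0.939]] F [ 0.1 -0.8  1. ] w 36.0
[[[-2.7, -0.5, -0.4], [-2.0, 0.0, 1.0], 6], [[-2.7, -0.4, -0.4], [-3.0, 0.0, 1.0], 6], [[-2.7, -0.3, -0.5], [-2.0, 1.0, 2.0], 6], [[-2.7, -0.3, -0.5], [-3.0, 0.0, 1.0], 6], [[-2.7, -0.1, -0.5], [-2.0, 0.0, 1.0], 6], [[-2.7, -0.1, -0.5], [-3.0, 0.0, 1.0], 6], [[-2.7, 0.0, -0.5], [-2.0, 0.0, 1.0], 6], [[-2.7, 0.0, -0.55], [-3.0, 0.7, 1.6], 6]]
```

{"method": "jog_arm", "body": {
  "rows": [
    [[-2.7, -0.5, -0.4], [-2.0, 0.0, 1.0], 6],
    [[-2.7, -0.4, -0.4], [-3.0, 0.0, 1.0], 6],
    [[-2.7, -0.3, -0.5], [-2.0, 1.0, 2.0], 6],
    [[-2.7, -0.3, -0.5], [-3.0, 0.0, 1.0], 6],
    [[-2.7, -0.1, -0.5], [-2.0, 0.0, 1.0], 6],
    [[-2.7, -0.1, -0.5], [-3.0, 0.0, 1.0], 6],
    [[-2.7, 0.0, -0.5], [-2.0, 0.0, 1.0], 6],
    [[-2.7, 0.0, -0.5], [-3.0, 1, 2], 6],
    [[0, 0, 0], [0, 0, 0], 6]
  ]
}}

```text
clock: 13.68
position: [401.3, -149.0, 328.8]
ee_rot: [-0.67, 0.743, -0.002, -0.002]
contact_force: [0.3, -0.5, -0.6]
gripper_width: 59.8
```

```bash
python3 - <<'E'
from plan import *
from bench import eyes
p,r=show(); 
for c in('scene','top'): cv2.imwrite(f'pics/{c}6.png',eyes.get_image(c)[:,:,::-1])
L=R.from_euler('z',.071)*R.from_euler('y',-.35)
overlay('pics/scene6.png','scene',[(seatT(0,0,h=0),L,PB,(0,0,255))],'pics/s6.png',(200,80,320,210),6)
crop('pics/top6.png','pics/t6.png',240,140,480,310,3)
E
```

```text
t 13.68 p [ 401.3 -149.   328.8] R [[-0.103, -0.995, 0.0], [-0.995, 0.103, -0.005], [0.005, -0.001, -1.0]] F [ 0.3 -0.5 -0.6] w 59.8
```

View pics/s6.png

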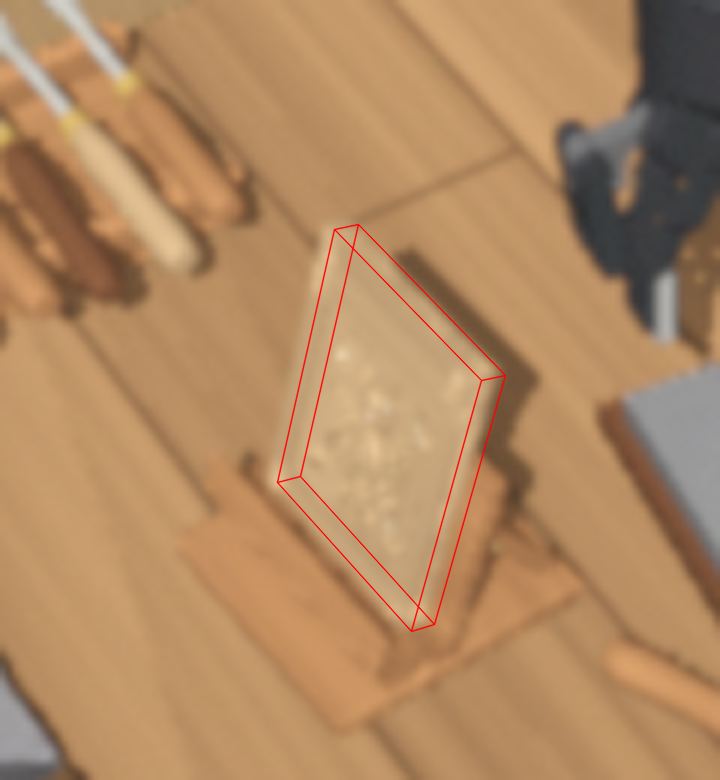

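View pics/t6.png

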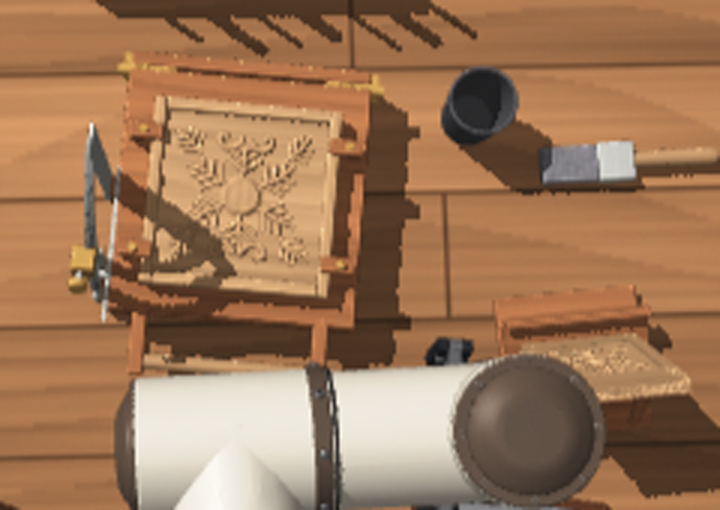

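The panel sits flat on the rest and matches the predicted seat to within a few pixels (red frame corners at (335,230), (500,378) and (412,630)). Next is the rail.

```bash
python3 - <<'E'
from fit import *
from plan import *
A=tri(se(755,303)[1],te(132,441)[1]); B=tri(se(608,75)[1],te(353,460)[1]); print(A,B,(A[0]+B[0])/2)
for t in [te(132,441),te(353,460)]: print(atz('top',t[1],55))
for t in [se(755,303),se(608,75)]: print(atz('scene',t[1],55))
p,r=show(); t=tool(-.095); c=[472.3,2,0]
a=rows(p,r,[472,2,160],t,4,n=8)
o=np.array([631.5,-13.6,0]);Rz=R.from_euler('z',-.098); 
bx=[(o,Rz,(-168,-152,-84,84,47,63),(0,0,255)),(o,Rz,(-110,140,-125,125,46,64),(255,0,0))]
overlay('pics/scene0.png','scene',bx,'pics/o1.png',(195,215,355,355),5)
overlay('pics/top0.png','top',bx,'pics/o2.png',(255,150,375,280),5)
E
```

```text
(array([478.74190651,  84.85509575,  68.68901915]), np.float64(3.543387755356147)) (array([460.20007812, -81.46593214,  51.56617149]), np.float64(0.2554294876266159)) [469.47099231   1.6945818   60.12759532]
[478.20699983  86.67595705  55.        ]
[459.95908521 -81.10422918  55.        ]
[475.15940172  78.17265036  55.        ]
[461.55786455 -79.68035615  55.        ]
t 13.78 p [ 400.6 -150.   328.2] R [[-0.105, -0.994, -0.001], [-0.994, 0.105, -0.005], [0.005, 0.0, -1.0]] F [-0.7 -0.4  1.1] w 59.8
[[[-2.0, -0.7, 2.1], [0.0, 0.0, 0.0], 4], [[-2.0, -0.7, 2.1], [0.0, 0.0, 0.0], 4], [[-2.0, -0.7, 2.1], [0.0, 0.0, 0.0], 4], [[-2.0, -0.7, 2.1], [0.0, 0.0, 0.0], 4], [[-2.0, -0.6, 2.1], [0.0, 0.0, 0.0], 4], [[-2.0, -0.7, 2.1], [0.0, 0.0, 0.0], 4], [[-2.0, -0.7, 2.0], [0.0, 0.0, -1.0], 4], [[-1.94, -0.75, 2.14], [0.0, -0.3, 0.4], 4]]
```

View pics/o1.png

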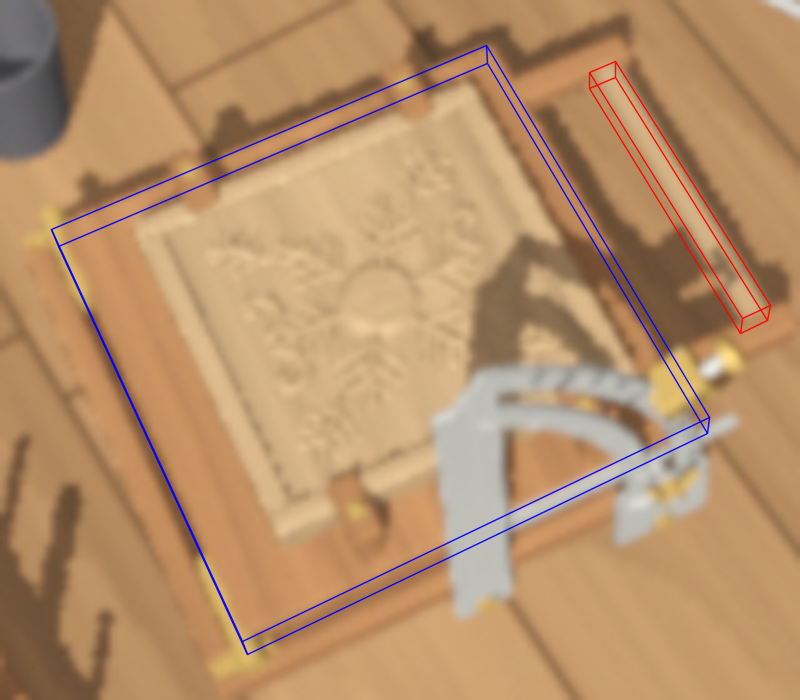

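View pics/o2.png

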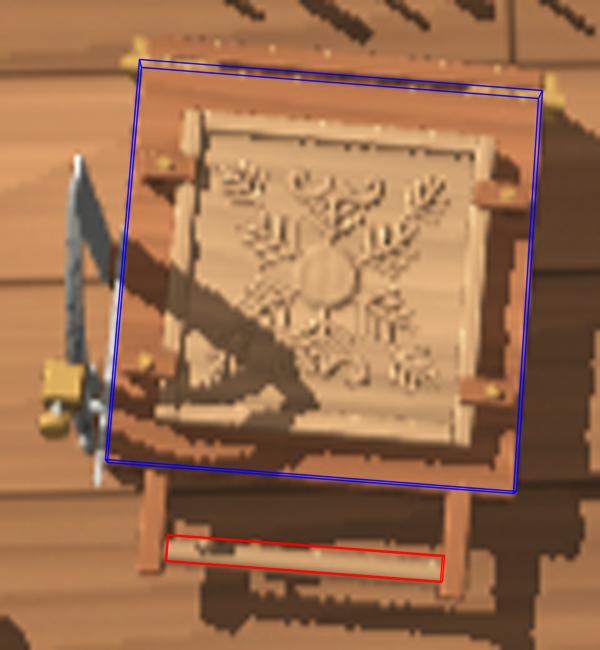

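{"method": "jog_arm", "body": {
  "rows": [
    [[-2.0, -0.7, 2.1], [0, 0, 0], 4],
    [[-2.0, -0.7, 2.1], [0, 0, 0], 4],
    [[-2.0, -0.7, 2.1], [0, 0, 0], 4],
    [[-2.0, -0.7, 2.1], [0, 0, 0], 4],
    [[-2.0, -0.6, 2.1], [0, 0, 0], 4],
    [[-2.0, -0.7, 2.1], [0, 0, 0], 4],
    [[-2.0, -0.7, 2.0], [0, 0, -0.5], 4],
    [[-1.9, -0.7, 2.1], [0, -0.3, 0], 4],
    [[0, 0, 0], [0, 0, 0], 4]
  ]
}}

```text
clock: 14.9
position: [471.1, 1.0, 158.6]
ee_rot: [-0.672, 0.741, 0.001, -0.002]
contact_force: [0.1, -0.2, -0.0]
gripper_width: 39.8
```

```bash
python3 - <<'E'
from plan import *
from bench import eyes
p,r=show(); t=tool(-.095)
rows(p,r,[471,2,37],t,4,n=5)
cv2.imwrite('pics/scene7.png',eyes.get_image('scene')[:,:,::-1])
crop('pics/scene7.png','pics/s7.png',195,175,375,355,4)
E
```

```text
t 14.9 p [471.1   1.  158.6] R [[-0.097, -0.995, -0.004], [-0.995, 0.097, -0.001], [0.001, 0.004, -1.0]] F [ 0.1 -0.2 -0. ] w 39.8
[[[0.0, 0.0, 2.4], [0.0, 0.0, 0.0], 4], [[0.0, 0.0, 2.5], [0.0, 0.0, 0.0], 4], [[-0.1, 0.0, 2.4], [0.0, 0.0, 0.0], 4], [[0.0, 0.0, 2.4], [0.0, 0.0, 0.0], 4], [[-0.02, -0.03, 2.46], [0.2, -0.1, -0.1], 4]]
```

View pics/s7.png

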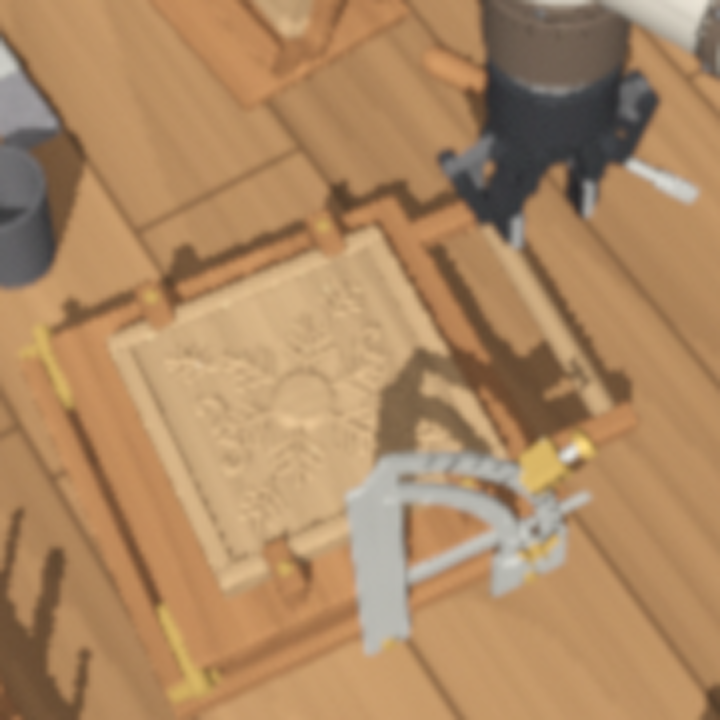

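{"method": "jog_arm", "body": {
  "rows": [
    [[0, 0, 2.4], [0, 0, 0], 4],
    [[0, 0, 2.4], [0, 0, 0], 4],
    [[0, 0, 2.4], [0, 0, 0], 4],
    [[0, 0, 2.4], [0, 0, 0], 4],
    [[0, 0, 2.4], [0, 0, 0], 4],
    [[0, 0, 0], [0, 0, 0], 4]
  ]
}}

```text
clock: 15.7
position: [470.9, 0.3, 39.6]
ee_rot: [-0.671, 0.741, 0.001, -0.001]
contact_force: [-0.0, 0.5, 0.2]
gripper_width: 39.9
```

```bash
python3 - <<'E'
from plan import *
from bench import eyes
p,r=show()
cv2.imwrite('pics/scene8.png',eyes.get_image('scene')[:,:,::-1])
crop('pics/scene8.png','pics/s8.png',255,195,375,315,6)
E
```

```text
t 15.7 p [4.709e+02 3.000e-01 3.960e+01] R [[-0.098, -0.995, -0.003], [-0.995, 0.098, -0.001], [0.001, 0.003, -1.0]] F [-0.   0.5  0.2] w 39.9
```

View pics/s8.png

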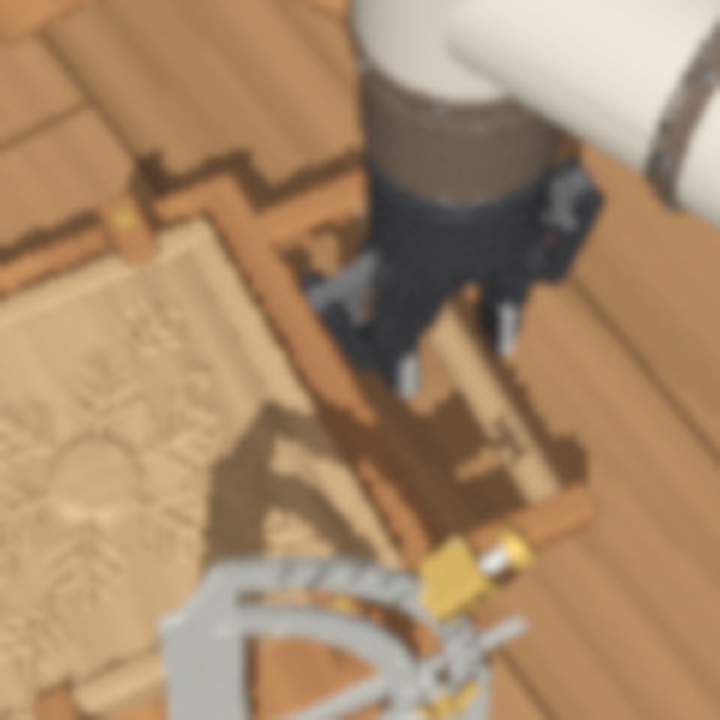

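The dowel at about (460,350) lies between the two fingers at (408,380) and (508,335). I'll go down 0.3 cm more and close.

{"method": "jog_arm", "body": {
  "rows": [
    [[0, 0, 0.3], [0, 0, 0], 4],
    [[0, 0, 0], [0, 0, 0], 1],
    [[0, 0, 0], [0, 0, 0], 1],
    [[0, 0, 0], [0, 0, 0], 1],
    [[0, 0, 0], [0, 0, 0], 1],
    [[0, 0, 0], [0, 0, 0], 1]
  ]
}}

```text
clock: 16.5
position: [468.8, 1.1, 37.4]
ee_rot: [-0.672, 0.741, 0.002, -0.003]
contact_force: [-6.5, 3.7, 6.5]
gripper_width: 14.1
```

```bash
python3 - <<'E'
from plan import *
p,r=show()
H=np.array([770.8,-27.3,55]); d=R.from_euler('z',-.098).apply([1,0,0])
cr=r; cp=p.copy(); out=[]
g=p+r.apply([0,0,-19]); print('grasp',g, 'dist hinge',(H-g)@d)
th=np.linspace(0,.486,15)
s0=p-np.array([-300*d[0],-300*d[1],0])
for i in range(1,len(th)):
    tgt=p+300*(np.cos(0)-np.cos(th[i]))*d+np.array([0,0,300*np.sin(th[i])])
    sh=np.round(r.inv().apply(tgt-cp)/10,1 if i<len(th)-1 else 2); cp=cp+r.apply(sh*10); out.append([(sh+0).tolist(),[0,0,0],1])
print(json.dumps(out),cp)
E
```

```text
t 16.5 p [468.8   1.1  37.4] R [[-0.098, -0.995, -0.006], [-0.995, 0.098, -0.001], [0.001, 0.006, -1.0]] F [-6.5  3.7  6.5] w 14.1
grasp [468.92903392   1.07853568  56.39498214] dist hinge 303.19918850934613
[[[0.0, 0.0, -1.0], [0, 0, 0], 1], [[0.0, -0.1, -1.1], [0, 0, 0], 1], [[0.0, 0.0, -1.0], [0, 0, 0], 1], [[0.0, -0.2, -1.1], [0, 0, 0], 1], [[0.0, -0.1, -1.0], [0, 0, 0], 1], [[0.0, -0.2, -1.0], [0, 0, 0], 1], [[0.0, -0.2, -1.0], [0, 0, 0], 1], [[0.0, -0.3, -1.0], [0, 0, 0], 1], [[0.0, -0.3, -1.0], [0, 0, 0], 1], [[0.0, -0.3, -1.0], [0, 0, 0], 1], [[0.0, -0.4, -1.0], [0, 0, 0], 1], [[0.0, -0.4, -1.0], [0, 0, 0], 1], [[0.0, -0.4, -0.9], [0, 0, 0], 1], [[0.02, -0.48, -0.93], [0, 0, 0], 1]] [503.32862039  -2.35416803 177.47782566]
```

{"method": "jog_arm", "body": {
  "rows": [
    [[0, 0, -1.0], [0, 0, 0], 1],
    [[0, -0.1, -1.1], [0, 0, 0], 1],
    [[0, 0, -1.0], [0, 0, 0], 1],
    [[0, -0.2, -1.1], [0, 0, 0], 1],
    [[0, -0.1, -1.0], [0, 0, 0], 1]
  ]
}}

```text
clock: 17.12
position: [472.9, 0.5, 88.7]
ee_rot: [-0.671, 0.741, 0.002, -0.003]
contact_force: [-5.5, 1.8, -3.9]
gripper_width: 14.0
```

```bash
python3 - <<'E'
from plan import *
from bench import eyes
p,r=show()
cv2.imwrite('pics/scene9.png',eyes.get_image('scene')[:,:,::-1])
crop('pics/scene9.png','pics/s9.png',195,175,375,355,4)
E
```

```text
t 17.12 p [472.9   0.5  88.7] R [[-0.098, -0.995, -0.007], [-0.995, 0.098, -0.001], [0.001, 0.007, -1.0]] F [-5.5  1.8 -3.9] w 14.0
```

View pics/s9.png

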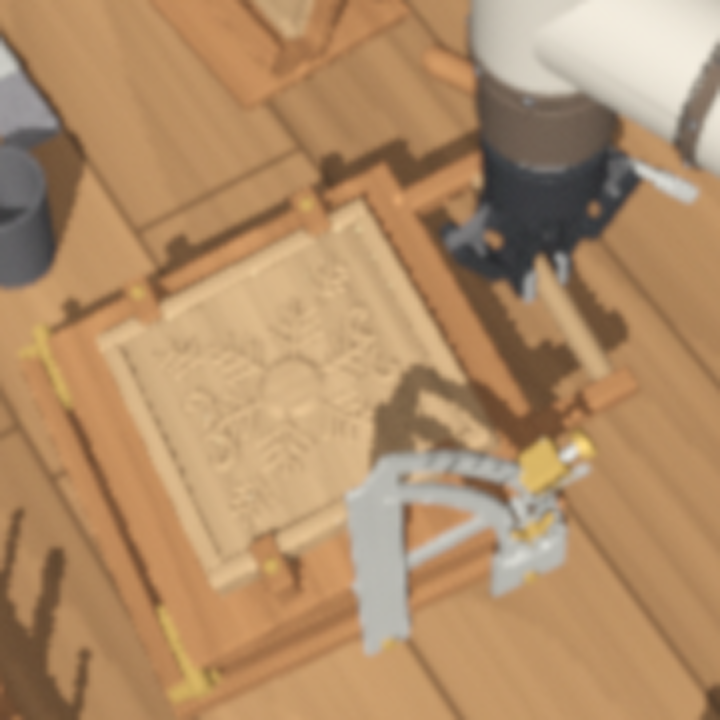

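{"method": "jog_arm", "body": {
  "rows": [
    [[0, -0.1, -1.0], [0, 0, 0], 1],
    [[0, -0.2, -1.0], [0, 0, 0], 1],
    [[0, -0.2, -1.0], [0, 0, 0], 1],
    [[0, -0.3, -1.0], [0, 0, 0], 1],
    [[0, -0.3, -1.0], [0, 0, 0], 1],
    [[0, -0.3, -1.0], [0, 0, 0], 1],
    [[0, -0.4, -0.9], [0, 0, 0], 1],
    [[0, 0, 0], [0, 0, 0], 1]
  ]
}}

```text
clock: 18.18
position: [493.2, -1.5, 159.2]
ee_rot: [-0.672, 0.741, 0.0, -0.001]
contact_force: [-6.9, -2.9, -1.2]
gripper_width: 13.9
```

```bash
python3 - <<'E'
from plan import *
from bench import eyes
p,r=show()
g=p+r.apply([0,0,-19]); print('theta', np.arcsin((g[2]-56.4)/300))
for c in('scene','top'):cv2.imwrite(f'pics/{c}10.png',eyes.get_image(c)[:,:,::-1])
crop('pics/scene10.png','pics/s10.png',295,235,375,335,8)
crop('pics/top10.png','pics/t10.png',245,160,345,260,7)
E
```

```text
t 18.18 p [493.2  -1.5 159.2] R [[-0.097, -0.995, -0.002], [-0.995, 0.097, -0.001], [0.001, 0.002, -1.0]] F [-6.9 -2.9 -1.2] w 13.9
theta 0.4181411184252194
```

View pics/s10.png

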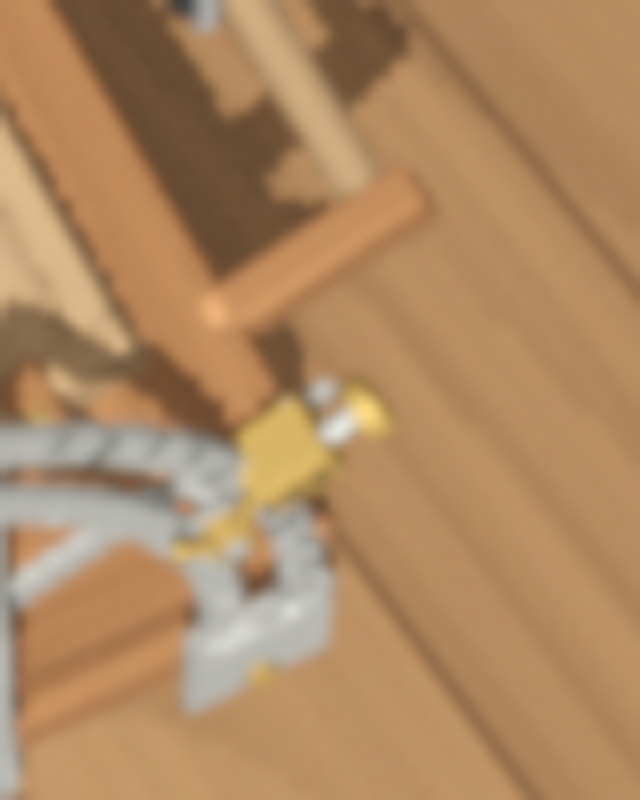

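View pics/t10.png

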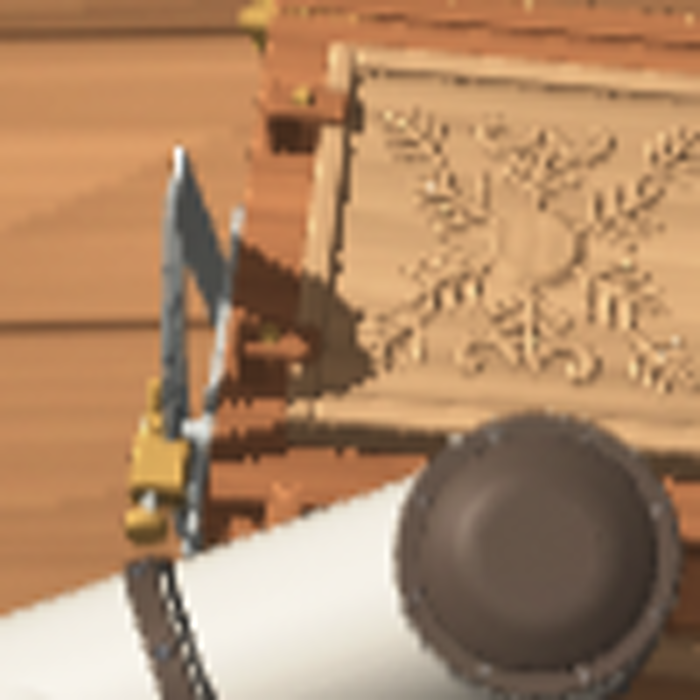

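```bash
cat > ang.py <<'E'
from fit import *
pe=np.array([631.47,-13.634,-.098])
def ang(P):
    d=P-W(pe,[140,0,55]); c,s_=np.cos(pe[2]),np.sin(pe[2]); l=np.array([c*d[0]+s_*d[1],-s_*d[0]+c*d[1],d[2]])
    return l.round(1),round(np.hypot(l[0],l[2]),1),round(np.arctan2(l[2],-l[0]),3)
def pred(th,r,y): return [proj(c,[W(pe,[140-r*np.cos(th),y,55+r*np.sin(th)])])[0].round(1) for c in('scene','top')]
E
python3 - <<'E'
from ang import *
a=cp(295,235,8,320,390);b=cp(245,160,7,190,550);P,e=tri(a,b);print('tip',a,b,e,ang(P))
a=cp(295,235,8,287,452);b=cp(245,160,7,158,468);P,e=tri(a,b);print('blk',a,b,e,ang(P))
# block from faces/thumb
a=cp(295,235,8,368,412);b=cp(245,160,7,146,525);P,e=tri(a,b);print('thumb',e,ang(P))
for t in(.38,.42,.46,.486,.5): print(t,'tip',pred(t,262,130),'idx',pred(t,248,144))
E
```

```text
tip [334.5625 283.3125] [271.71428571 238.14285714] 9.830414801082567 (array([-245.2,  127.1,   95.6]), np.float64(263.2), np.float64(0.372))
blk [330.4375 291.0625] [267.14285714 226.42857143] 0.04713041854678952 (array([-218.9,  144.1,  112.4]), np.float64(246.1), np.float64(0.474))
thumb 0.526413730222923 (array([-243.1,  146.3,  119.2]), np.float64(270.7), np.float64(0.456))
0.38 tip [array([336.6, 284.7]), array([271.8, 236. ])] idx [array([334.5, 292.9]), array([267.5, 231.3])]
0.42 tip [array([335.2, 283.5]), array([271.7, 234.2])] idx [array([333.2, 291.8]), array([267.3, 229.6])]
0.46 tip [array([333.7, 282.4]), array([271.5, 232.2])] idx [array([331.7, 290.9]), array([267.1, 227.7])]
0.486 tip [array([332.6, 281.8]), array([271.5, 230.9])] idx [array([330.6, 290.3]), array([267. , 226.4])]
0.5 tip [array([331.9, 281.4]), array([271.4, 230.1])] idx [array([330., 290.]), array([267. , 225.7])]
```

{"method": "jog_arm", "body": {
  "rows": [
    [[0, -0.1, -0.4], [0, 0, 0], 1],
    [[0, -0.1, -0.4], [0, 0, 0], 1],
    [[0, -0.1, -0.4], [0, 0, 0], 1],
    [[0, 0, 0], [0, 0, 0], 1],
    [[0, 0, 0], [0, 0, 0], 1]
  ]
}}

```text
clock: 18.9
position: [498.6, -2.0, 171.5]
ee_rot: [-0.672, 0.74, -0.002, 0.001]
contact_force: [-1.0, -6.4, -2.6]
gripper_width: 14.0
```

```bash
python3 - <<'E'
from plan import *
from ang import *
from bench import eyes
p,r=show()
g=p+r.apply([0,0,-19]); print('theta', np.arcsin((g[2]-56.4)/300), ang(g))
for c in('scene','top'):cv2.imwrite(f'pics/{c}11.png',eyes.get_image(c)[:,:,::-1])
crop('pics/scene11.png','pics/s11.png',305,255,365,315,12)
crop('pics/top11.png','pics/t11.png',250,190,310,250,12)
for t in(.44,.47,.5): print(t,'tip',pred(t,262,130),'idx',pred(t,248,144),'bar',pred(t,200,130))
E
```

```text
t 18.9 p [498.6  -2.  171.5] R [[-0.096, -0.995, 0.003], [-0.995, 0.096, -0.001], [0.001, -0.003, -1.0]] F [-1.  -6.4 -2.6] w 14.0
theta 0.4634840043973961 (array([-273.5,   -1.4,  135.5]), np.float64(305.2), np.float64(0.46))
0.44 tip [array([334.5, 282.9]), array([271.6, 233.3])] idx [array([332.4, 291.3]), array([267.2, 228.7])] bar [array([312.6, 298.2]), array([274., 215.])]
0.47 tip [array([333.2, 282.2]), array([271.5, 231.7])] idx [array([331.3, 290.6]), array([267.1, 227.2])] bar [array([311.5, 297.7]), array([274. , 213.8])]
0.5 tip [array([331.9, 281.4]), array([271.4, 230.1])] idx [array([330., 290.]), array([267. , 225.7])] bar [array([310.4, 297.2]), array([273.9, 212.5])]
```

View pics/s11.png

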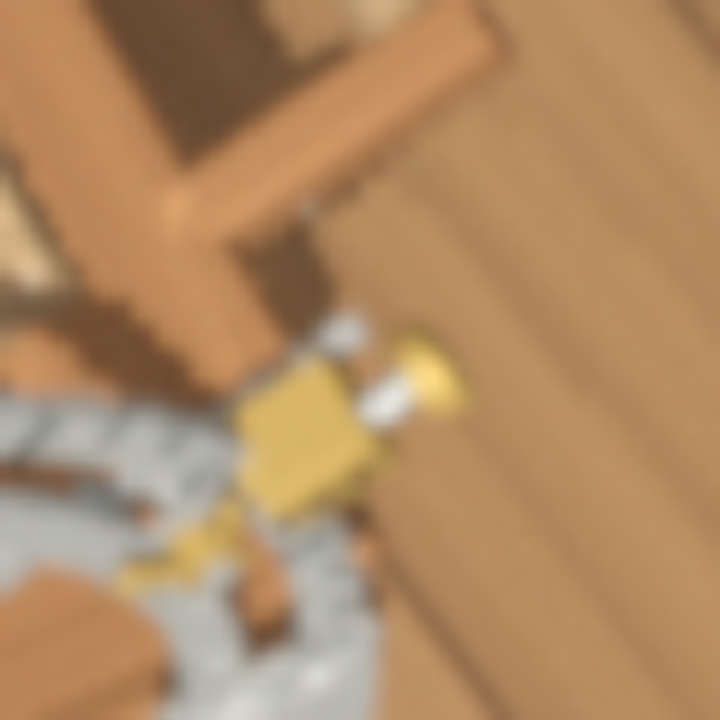

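View pics/t11.png

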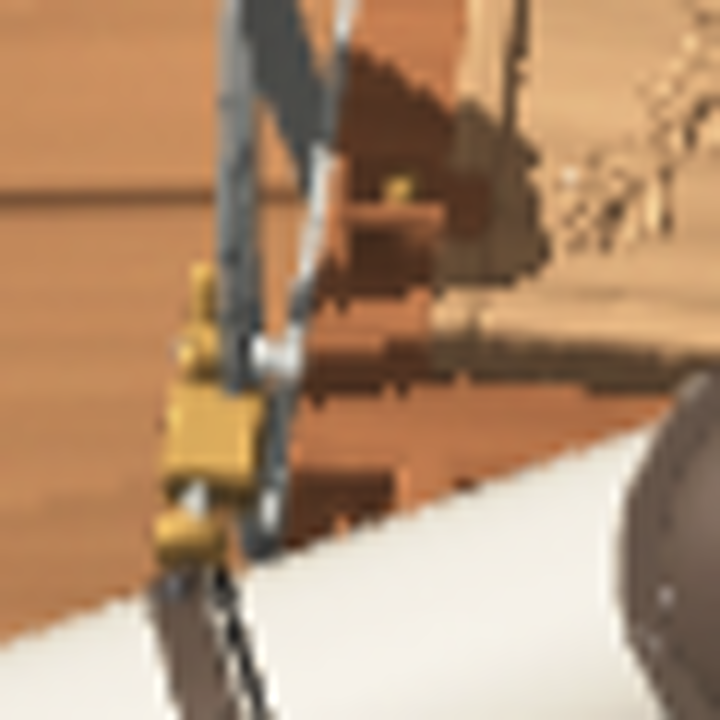

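```bash
python3 - <<'E'
from plan import *
from ang import *
def blk(th,rc,yc,rad,tan,col):
    Rz=R.from_euler('z',pe[2]); B=Rz*R.from_euler('y',th) # x axis toward hinge: (cos,-sin)
    c=np.array(W(pe,[140-rc*np.cos(th),yc,55+rc*np.sin(th)])); return (c,B,(-rad/2,rad/2,-11,11,-tan/2,tan/2),col)
ims=[]
for th in(.44,.47,.50):
    for k,(rad,tan) in enumerate([(26,18),(18,26)]):
        row=[]
        for c,w in(('scene',(315,270,350,305)),('top',(250,210,285,245))):
            overlay(f'pics/{c}11.png',c,[blk(th,248,144,rad,tan,(0,0,255)),blk(th,262,130,1,1,(255,0,0))],'pics/_.png',w,7); row.append(cv2.imread('pics/_.png'))
        ims.append(np.vstack(row))
cv2.imwrite('pics/blk.png',np.hstack(ims[0::2]));cv2.imwrite('pics/blk2.png',np.hstack(ims[1::2])); print(np.hstack(ims[0::2]).shape)
E
```

```text
(490, 735, 3)
```

View pics/blk.png

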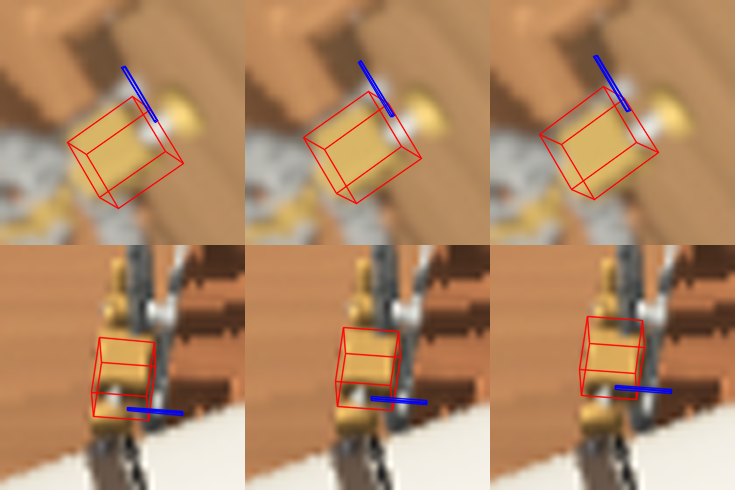

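View pics/blk2.png

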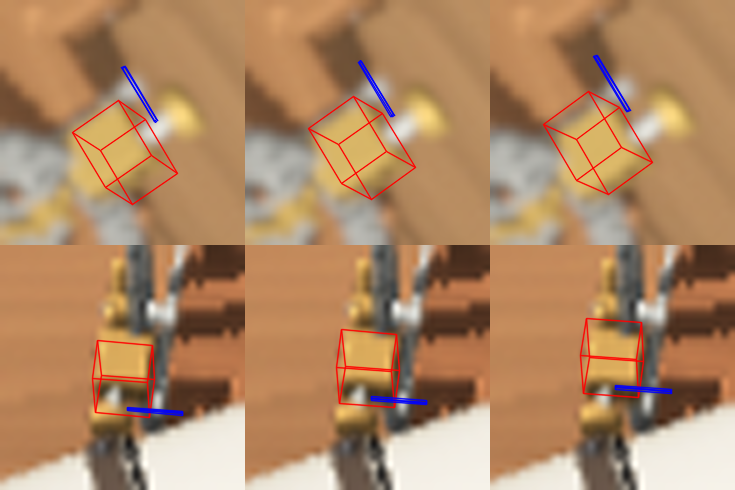

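```bash
python3 - <<'E'
from ang import *
for u in(355,365): 
  for v in (505,520): print(tri(cp(305,255,12,u,332),cp(250,190,12,265,v))[1],ang(tri(cp(305,255,12,u,332),cp(250,190,12,265,v))[0]))
print('blk',ang(tri(cp(305,255,12,308,440),cp(250,190,12,212,437))[0]))
s=cv2.imread('pics/scene11.png').astype(int);t=cv2.imread('pics/top11.png').astype(int)
for n,im,w in(('s',s,(318,278,340,302)),('t',t,(260,218,276,234))):
    x0,y0,x1,y1=w;c=im[y0:y1,x0:x1]; h=cv2.cvtColor(c.astype(np.uint8),cv2.COLOR_BGR2HSV); m=((h[...,0]>17)&(h[...,0]<32)&(h[...,1]>105)&(h[...,2]>90)).astype(int)
    print(n,w); print('\n'.join(''.join('#' if v else '.' for v in r) for r in m))
E
```

```text
2.40598559229401 (array([-234.3,  130.4,  118.9]), np.float64(262.7), np.float64(0.47))
0.2044396049850106 (array([-236.3,  129.7,  115.3]), np.float64(262.9), np.float64(0.454))
4.25991115203457 (array([-235.1,  130.9,  119.4]), np.float64(263.7), np.float64(0.47))
1.6575942106195858 (array([-237.1,  130.2,  115.8]), np.float64(263.9), np.float64(0.454))
blk (array([-217.9,  144.1,  112.9]), np.float64(245.4), np.float64(0.478))
s (318, 278, 340, 302)
......................
......................
......................
......................
.....................#
....................##
....................##
.............##......#
..........######......
.........#######......
.......#########......
.......#########......
.......##########.....
........###########...
........############..
........############..
........############..
.......##########.....
........#########.....
......#...###.........
.....##...............
...####...............
..#####...............
.###..................
t (260, 218, 276, 234)
.....###........
.....###........
.......#........
......#.........
.....####.......
....########....
....########....
....#######.....
....########....
....#######.....
....#######.....
.....######.....
.......####.....
................
................
...####.........
```

{"method": "jog_arm", "body": {
  "rows": [
    [[0, -0.1, -0.3], [0, 0, 0], 1],
    [[0, 0, 0], [0, 0, 0], 1],
    [[0, 0, 0], [0, 0, 0], 1],
    [[0, 0, 0], [0, 0, 0], 1],
    [[0, 0, 0], [0, 0, 0], 1],
    [[0, 0, 0], [0, 0, 0], 1]
  ]
}}

```text
clock: 19.75
position: [500.0, -2.2, 174.5]
ee_rot: [-0.672, 0.74, -0.002, 0.001]
contact_force: [0.7, -7.0, -4.9]
gripper_width: 13.9
```

```bash
python3 - <<'E'
from plan import *
from ang import *
from bench import eyes
p,r=show()
g=p+r.apply([0,0,-19]); print('theta', np.arcsin((g[2]-56.4)/300), ang(g))
for c in('scene','top'):cv2.imwrite(f'pics/{c}12.png',eyes.get_image(c)[:,:,::-1])
crop('pics/scene12.png','pics/s12.png',305,255,365,315,12)
crop('pics/top12.png','pics/t12.png',250,190,310,250,12)
E
```

```text
t 19.75 p [500.   -2.2 174.5] R [[-0.096, -0.995, 0.004], [-0.995, 0.096, -0.001], [0.001, -0.004, -1.0]] F [ 0.7 -7.  -4.9] w 13.9
theta 0.47471102030303514 (array([-272. ,   -1.4,  138.5]), np.float64(305.3), np.float64(0.471))
```

View pics/scene12.png

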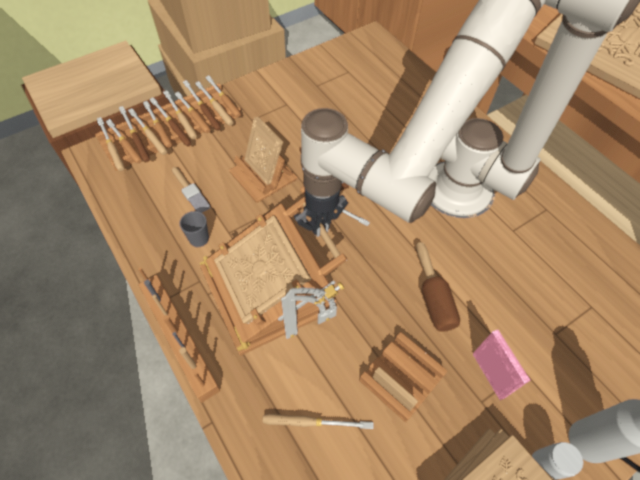

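View pics/t12.png

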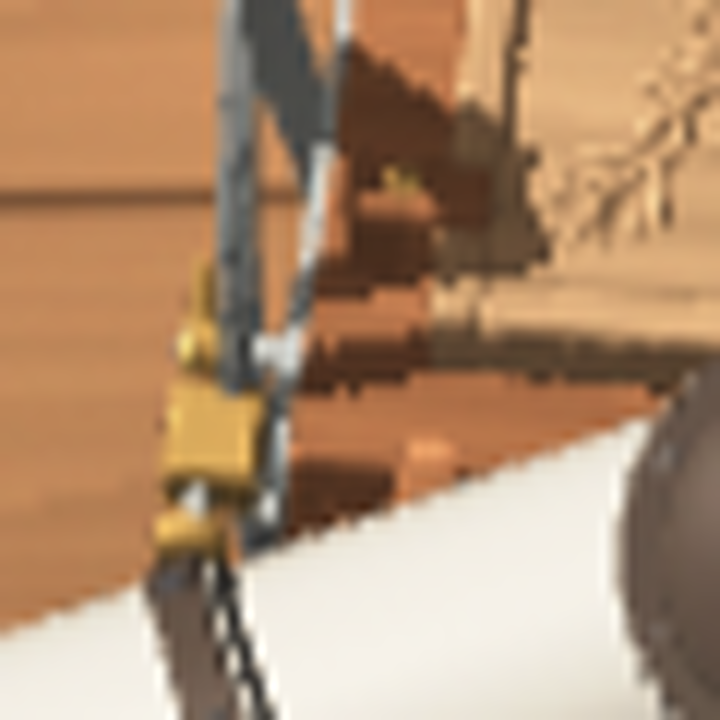

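View pics/s12.png

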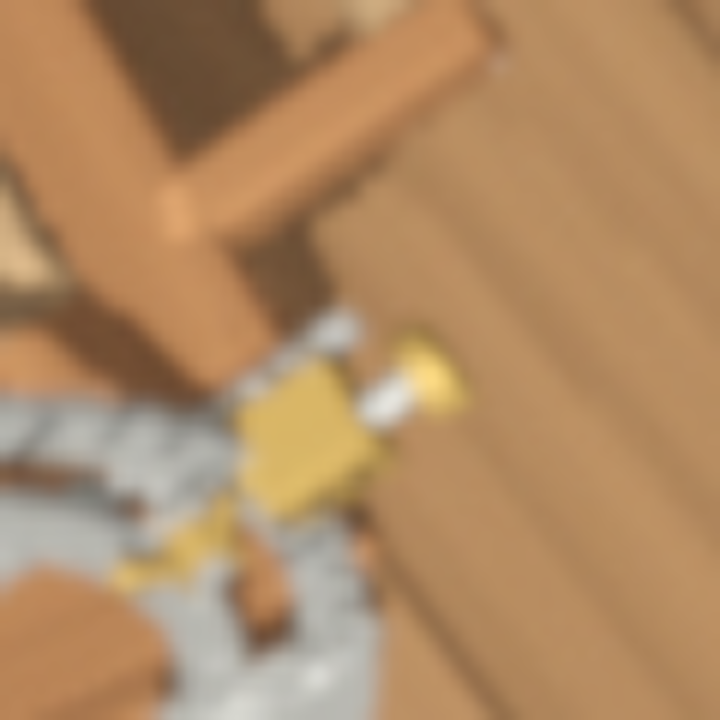

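```bash
python3 - <<'E'
from bench import arm
print(arm.read_state()['joint_vel'].round(3)); print(arm.job_done())
E
```

```text
[-0.001 -0.001 -0.001 -0.    -0.001 -0.   ]
the job is handed in; nothing more can be done
None
```

The panel stands on the pattern rest, let go, and the gripper is holding the board at the index. I handed the job in at about 19.9 s; it reports no verdict.

- **Panel:** I lifted it out of the middle slot and set it on the ledge until it touched both ledge and backboard. After release, the picture showed it flat on the backboard, carved side out, within a few mm of the predicted seat and near the middle of the width.
- **Board:** The gripper's position put it at about 0.47 rad, and the index clamp came out at about 0.475 rad from both camera views. The measurement is good to roughly 0.015 to 0.02 rad, inside the 0.05 allowed. The arm was still and the fingers were closed on the rail at 13.9 mm, carrying about 5 N down.
- **Bystanders and clamp:** Nothing on the bench looked moved in the last pictures, and the clamp's measured angle stayed the same to within the measurement error.

**Checks that disagreed:**
- My first clamp estimate was 0.486 rad; later ones gave 0.474 to 0.478.
- One pointer-tip fix partway up was about 10 mm off between the two cameras, probably because the tip was mistaken for the edge of the quadrant, so I did not use it.
- About 7 N of sideways force along the rail remained at the end, because the arm and board are slightly misaligned.

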